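# Load the glaze samples, park the drying carriage and start the heater

## Task

Load the drying station: with its carriage still clamped, lay every square clay sample flat in the tray in a single layer, all inside the rim. Then release the clamp lever, slide the carriage until its red pointer stands at the green mark and set the clamp lever fully again, and last of all press the green start key firmly with the fingers and hold it a moment, without ramming it. Leave the other two keys, the mug, the bottle and the can alone.

Things in the scene. Friction and masses are not known exactly. Their poses are not given: they have to be found in the camera images.
- tube1_center (a point): centre of a hollow square-section fired-clay sample, 100 mm long (its own x axis) by 42 x 42 mm, terracotta with one end glazed blue, about 220 g; it starts lying on the table. The point is at mid-length, 21 mm from each long side. May be absent (None from the very start).
- tube2_center (a point): centre of a hollow square-section fired-clay sample, 100 mm long (its own x axis) by 42 x 42 mm, terracotta with one end glazed green, about 220 g; it starts lying on the table. The point is at mid-length, 21 mm from each long side. May be absent (None from the very start).
- tube3_center (a point): centre of a hollow square-section fired-clay sample, 100 mm long (its own x axis) by 42 x 42 mm, terracotta with one end glazed yellow, about 220 g; it starts lying on the table. The point is at mid-length, 21 mm from each long side. May be absent (None from the very start).
- tube4_center (a point): centre of a hollow square-section fired-clay sample, 100 mm long (its own x axis) by 42 x 42 mm, terracotta with one end glazed white, about 220 g; it starts lying on the table. The point is at mid-length, 21 mm from each long side. May be absent (None from the very start).
- tray (a point): centre of the upper face of the pale ceramic tray floor on the carriage, about 50 mm above the table. The floor inside the rim measures 192 mm (its x) by 250 mm (its y); the steel rim is 6 mm thick and stands 10 mm above the floor. Axes turn with the rail: y is along the rail, +y away from the heater, +x away from the robot.
- carriage (a joint): travel of the carriage along its rail in m, 0 to 0.165; it grows towards the heater (along the tray's -y). With the clamp released it moves against about 4 N of friction and stays where it is left; with the clamp set it is held (it resists a pull of about 25 N).
- handle (a point): upright black handle block on the carriage's blue apron, on the robot's side of the tray: 30 mm (tray x) by 22 mm (tray y) and 60 mm tall, from the apron at 50 mm to 110 mm above the table. The point is on its vertical centre line, 25 mm below its top. Use it to slide the carriage.
- clamp (a joint): angle of the carriage's clamp lever in rad, 0 (set: lever parallel to the rail, pointing along the tray's +y) to 1.0 (released: swung anticlockwise seen from above, its knob towards the robot). Stops at 0 and 1.0. A cam grips a bar under the apron below about 0.5; within about 0.4 of 0 the knob needs up to roughly 10 N. It stays where it is left.
- clamp_pivot (a point): point on the clamp lever's vertical pivot axis, level with the knob's grip point, on the apron beside the handle (fixed to the carriage)
- clamp_knob (a point): orange upright round knob at the end of the clamp lever, 22 mm diameter, from 54 to 104 mm above the table, 90 mm from the pivot axis. The point is on its axis, 18 mm below its top.
- pointer (a point): tip region of the red pointer, 6 mm wide, on the far side (tray's +x) of the carriage, which passes over the white strip along the rail
- mark_line (a point): centre of the green line, 8 mm wide, across the white strip on the far side of the rail; same axes as the tray. The carriage is at the mark when the pointer has the same y along the rail as this line. It lies 60 to 150 mm of travel towards the heater from the start, and differs from start to start.
- rail: the drying station's fixed grey rail base under the carriage, with an upright heater panel (200 mm wide in x, 26 mm thick, 150 mm high, three orange rods) across its -y end, centred 340 mm from this origin along -y. Origin on the table under the tray's centre at carriage travel 0; y along the rail.
- controller: fixed grey controller box, 84 mm (x) by 196 mm (y) by 40 mm high with a black top and three coloured keys in a row along its y, 60 mm apart; origin at the centre of its underside
- key_green: START key: green 44 x 44 mm membrane key, 4 mm thick, on top of the controller; origin at the centre of its underside, key face 4 mm above the origin (about 46 mm above the table), z up. It hardly moves: 1.5 mm of travel, stiffness about 3 N/mm, then solid. It registers when it is pressed by the fingers with more than 5 N for a quarter of a second; more than 35 N damages it. The order of the colours in the row changes.
- key_yellow: not to be pressed: yellow 44 x 44 mm membrane key, 4 mm thick, on top of the controller; origin at the centre of its underside, key face 4 mm above the origin (about 46 mm above the table), z up. It hardly moves: 1.5 mm of travel, stiffness about 3 N/mm, then solid. 
- key_red: not to be pressed: red 44 x 44 mm membrane key, 4 mm thick, on top of the controller; origin at the centre of its underside, key face 4 mm above the origin (about 46 mm above the table), z up. It hardly moves: 1.5 mm of travel, stiffness about 3 N/mm, then solid. 
- mug: white mug, 84 mm diameter, 90 mm high; bystander, leave alone. Origin at the centre of its underside.
- bottle: glass bottle with a red cap, 68 mm diameter, 160 mm high; bystander, leave alone. Origin at the centre of its underside.
- can: green drink can, 66 mm diameter, 120 mm high; bystander, leave alone. Origin at the centre of its underside.
There are look-alikes about, which are no part of the job. What is shaped like the part that bears tube2_center but turquoise is not meant.

How it is judged (in metres and radians):
On the way, in this order (a step that is already met when the one before it is completed fails the run):
1. every sample present lies in the tray, the clamp still set (x of tube1_center in the frame of tray between -0.085 and 0.085 m and y of tube1_center in the frame of tray between -0.115 and 0.115 m and z of tube1_center in the frame of tray between 0.015 and 0.026 m and x of tube2_center in the frame of tray between -0.085 and 0.085 m and y of tube2_center in the frame of tray between -0.115 and 0.115 m and z of tube2_center in the frame of tray between 0.015 and 0.026 m and x of tube3_center in the frame of tray between -0.085 and 0.085 m and y of tube3_center in the frame of tray between -0.115 and 0.115 m and z of tube3_center in the frame of tray between 0.015 and 0.026 m and x of tube4_center in the frame of tray between -0.085 and 0.085 m and y of tube4_center in the frame of tray between -0.115 and 0.115 m and z of tube4_center in the frame of tray between 0.015 and 0.026 m and value of joint clamp below 0.2 rad), for 0.2 s.
2. the clamp lever is released (value of joint clamp above 0.55 rad), for 0.1 s.
3. the carriage's pointer is at the mark (y of pointer in the frame of mark_line between -0.008 and 0.008 m and velocity of joint carriage between -0.01 and 0.01 m/s), for 0.2 s.
4. the clamp lever is set again with the pointer at the mark (y of pointer in the frame of mark_line between -0.008 and 0.008 m and value of joint clamp below 0.2 rad), for 0.2 s.
5. the green key is pressed with more than 5 N for 0.25 s, with the carriage clamped at the mark (all of step 4 and contact force between key_green and the fingers above 5 N), for 0.25 s.
At the end, for the whole second after the job is handed in: Every sample present lies flat on the tray floor in one layer, its centre inside the rim; the pointer is within 8 mm of the mark along the rail; the clamp lever is set (within 0.2 rad of its stop) (all of step 4 and x of tube1_center in the frame of tray between -0.085 and 0.085 m and y of tube1_center in the frame of tray between -0.115 and 0.115 m and z of tube1_center in the frame of tray between 0.015 and 0.026 m and x of tube2_center in the frame of tray between -0.085 and 0.085 m and y of tube2_center in the frame of tray between -0.115 and 0.115 m and z of tube2_center in the frame of tray between 0.015 and 0.026 m and x of tube3_center in the frame of tray between -0.085 and 0.085 m and y of tube3_center in the frame of tray between -0.115 and 0.115 m and z of tube3_center in the frame of tray between 0.015 and 0.026 m and x of tube4_center in the frame of tray between -0.085 and 0.085 m and y of tube4_center in the frame of tray between -0.115 and 0.115 m and z of tube4_center in the frame of tray between 0.015 and 0.026 m and velocity of joint carriage between -0.01 and 0.01 m/s); the robot touches nothing.
It fails at once if the green key was pressed with more than 35 N (contact force between key_green and anything else above 35 N).
It fails at once if a wrong key was pressed (more than 3 N) (contact force between any of key_yellow, key_red and the fingers above 3 N).
It fails at once if a bystander was moved by more than 40 mm or tipped (distance of any of mug, bottle, can from where it was at the start of the episode above 0.04 m or angle between any of mug, bottle, can's own z axis and vertical above 0.5 rad).
Of tube1, tube2, tube3, tube4 only 2 to 4 are there at a start; the rules pass over those that are not, and their reading is None.
At some moment in a run one of tube1, tube2, tube3, tube4 may be knocked a few centimetres aside while the robot is not near it.
Once in a run the grip may slacken for a moment while it holds something.
It also fails if it takes over 210 s, if anything falls off the work surface, if the arm or the gripper's body presses on something with over 40 N, if the wrist force passes 120 N, or if a joint passes its speed limit or range.

## Robot

A 7-joint arm with a two-finger parallel gripper is mounted at the origin on the work surface. World frame = base frame: x ahead of the robot, y to its left, z up, the work surface at z = 0. Lengths are in mm, angles in degrees, forces in N, time in s.
With the tool pointing down it reaches from about 350 to 900 mm from the base axis. Payload 7.2 kg.
Tool frame: the origin (TCP) lies at the very end of the fingers, on their centre line; the grasp point (between the pads) lies ctrl.pinch_z behind it (ctrl.pinch_z is the distance from the TCP to the grasp point, in mm); z points along the fingers, y is the line along which they close (so a half turn about z gives the same grasp; the last joint's range is limited). The gripper opens to 88 mm and grips with 3 to 60 N. Pads are 20 mm wide; open, the fingers measure 115 mm over their backs; the gripper's body (75 mm by 178 mm) begins 61 mm behind the grasp point.
Start: joints at [-77.303, 23.554, -0.728, 91.456, 0.321, 64.991, -4.71], TCP at [178.61, 598.939, 222.653] pointing down, gripper open.
Joint ranges: [-169.25, 169.25], [-16.82, 113.86], [-84.01, 82.57], [7.8, 145.47], [-59.2, 239.2], [7.22, 106.19], [-163.78, 163.78]. Speed limits (degrees/s): [136.94, 136.94, 172.46, 172.46, 180, 180, 180].

## Interface

Orientations are given as [roll, pitch, yaw] about the fixed x, y, z axes, in that order (R = Rz(yaw) Ry(pitch) Rx(roll)).
In Python, from cell import ctrl gives the robot as it stands. The module is installed in compiled form; this text tells all that it offers.
- The arm moves only by the tool step_arm, never from a script. Its argument "rows" is a list of rows, each an object of numbers: "dx", "dy", "dz": the shift along the tool's x, y, z in mm; "spin": the turn about the tool's z in rad. A call has 1 to 20 rows; each row shifts and turns the commanded pose from where the row before left it, along the tool's axes as they then stand; what a row does not reach is not made up. A row lasts 1/10 s, in which the tool goes at most 50 mm and 8.59 degrees, less where a joint would pass 70% of its speed; a pose out of reach is approached as far as the arm can. A call with a gripper value outside its range is refused whole. "claw" is the finger opening in mm, from 0 to 87.8, set as the call begins (left out, the last holds). The fingers move at their own pace and stop on an object; "grip_force" is the grip in N (left out, the last holds). Time passes only in rows, so rows that do not move let the fingers close. It gives the time, the measured TCP pose, the force, the opening and the grip force at its end, in the units of the state.
- ctrl.get_obs(): the state, without advancing time (a new reading comes with each control period).
- ctrl.capture(name): name is "scene" or "top" or "wrist"; returns a dict with "pixels" (420x560x3 uint8, red, green, blue), "z_map" (420x560 float32, mm along the optical axis (not along the pixel's ray), 0 where there is no reading), "K" (3x3 intrinsics, pixels), "dist" ([k1, k2, p1, p2, k3] as OpenCV has them; the pictures are not rectified), "rvec" (rotation vector, rad) and "tvec" (3), from world to camera coordinates, as OpenCV has them; the wrist camera has in their place "T_tool_cam" (4x4, takes a point from camera to tool coordinates, whose origin is the TCP and whose axes are the flange's). Camera axes: x right, y down, z forward; pixel columns grow to the right and rows downward; lengths in mm; the calibration is good to about 2 mm. A picture is of the moment at which its call begins: read the wrist's pose just before it.
- ctrl.finish_job(): hands the job in; it is judged then, once.
Trained networks look in a picture, given as the dict that the camera call returned (one of the last four; its "shot" number tells which), for a name from the list of things; names that differ only in an ending like _2 or _b are one class to them, and where a whole thing is asked for, a point or a joint stands for the part that bears it (a point fixed in the world has none). Each returns a list of dicts, best first, with "conf" (0 to 1); they miss things now and then, are a little off and sometimes report something else, mostly with a low value. They report only what shows in the picture. A call takes as long as a camera call. They do not tell look-alikes from the thing itself.
- ctrl.boxes_of(picture, thing): "centre" ([x, y, z] in mm, in world coordinates, good to about 4 mm: the middle of the surface that is visible of it).
- ctrl.masks_of(picture, thing): "pixels" (420x560 bool, what is visible of it).
- ctrl.pinpoint(picture, thing): "centre" ([x, y, z] in mm, in world coordinates, good to about 4 mm: a listed point, or the origin of a listed thing).
The state is a dict: "time": time; "qpos": joint angles; "qd": joint speeds; "tau": joint torques, N m; "eef_pos": TCP position; "tool_rot": TCP orientation; "wrist_force": force on the tool from outside, world axes, zero at the start; "wrist_torque": the same for the moment, N m; "gripper_width": opening from 0.0 (shut) to 1.0 (fully open); "finger_force": force on a finger pad.
Only numpy, scipy, OpenCV 4.12 (cv2) and the standard library are available. Lean on these libraries where they do the work, as an engineer would, in place of code of your own. Each camera call takes 0.05 s, during which the arm holds its last target. There are 200 camera calls.

## Working session

There is one attempt and no reset: what is moved stays moved. The work goes in short steps, Python scripts to look and compute and a tool call to move; the robot and the scene stay as the last step left them, time stands still between calls to the robot, and variables do not carry over. Pictures are saved under pics/ and viewed, at most 14 in all, crops included, and the job is handed in when it is done.

Besides the shell and the picture viewer there is one more tool, called after "Request:" as name(argument=value, ...), one argument or row to a line, values as JSON. step_arm: Moves the arm, as the interface text tells. Its arguments: {"type":"object","properties":{"rows":{"type":"array","items":{"type":"object","properties":{"dx":{"type":"number"},"dy":{"type":"number"},"dz":{"type":"number"},"spin":{"type":"number"}}}},"claw":{"type":"number"},"grip_force":{"type":"number"}},"required":["rows"]}

```bash
mkdir -p pics
cat > h.py <<'E'
import numpy as np, cv2, json
from scipy.spatial.transform import Rotation as Ro
from cell import ctrl
def save(p,n): cv2.imwrite('pics/'+n, p['pixels'][:,:,::-1])
def pose(p,o=None):
    if 'rvec' in p:
        R=cv2.Rodrigues(np.array(p['rvec'],float))[0]; t=np.array(p['tvec'],float).ravel()
        return R.T, -R.T@t     # cam->world
    T=np.array(p['T_tool_cam']); Rt=Ro.from_euler('xyz',o['tool_rot'],degrees=True).as_matrix()
    return Rt@T[:3,:3], Rt@T[:3,3]+np.array(o['eef_pos'])
def world(p,uv,o=None,z=None):
    uv=np.array(uv,float).reshape(-1,2)
    n=cv2.undistortPoints(uv[:,None],np.array(p['K'],float),np.array(p['dist'],float))[:,0]
    d=np.c_[n,np.ones(len(n))]; R,t=pose(p,o)
    if z is None:
        dep=p['z_map'][uv[:,1].astype(int),uv[:,0].astype(int)]
        return (d*dep[:,None])@R.T+t
    w=d@R.T; return w*((z-t[2])/w[:,2])[:,None]+t
def shot(n):
    o=ctrl.get_obs(); p=ctrl.capture(n); return p,o
E
python3 - <<'E'
from h import *
o=ctrl.get_obs(); print(o, ctrl.pinch_z)
for n in ('scene','top'):
    p,o=shot(n); save(p,n+'0.png')
    for t in ['tube1_center','tube2_center','tube3_center','tube4_center','tray','handle','clamp_pivot','clamp_knob','pointer','mark_line','key_green','key_yellow','key_red','mug','bottle','can','rail','controller']:
        r=ctrl.pinpoint(p,t); print(n,t,[(np.round(x['centre']).tolist(),round(x['conf'],2)) for x in r[:4]])
E
```

```text
{'time': 0.0, 'qpos': array([-77.30267925,  23.599053  ,  -0.72865184,  91.50424381,
         0.3199507 ,  64.99121154,  -4.71001652]), 'qd': array([-0.03753682,  0.00416503,  0.00032953,  0.11713687, -0.02477048,
       -0.04107444,  0.01726178]), 'tau': array([-6.60998849e-04, -5.87948978e+01,  6.41739406e-01, -2.91094279e+01,
       -5.35974058e-02,  1.79036369e-02,  1.39164872e-04]), 'eef_pos': array([178.49218298, 598.43129594, 221.81814891]), 'tool_rot': array([-1.79907690e+02,  5.63554923e-03,  1.63396119e+02]), 'wrist_force': array([ 0.08412821, -0.42841497, -0.105791  ]), 'wrist_torque': array([0.04114269, 0.01350364, 0.00897039]), 'finger_force': 0.0, 'gripper_width': 1.0009959843025398} 18.700000000000003
scene tube1_center []
scene tube2_center [([563.0, 347.0, 20.0], 0.95), ([428.0, 466.0, 22.0], 0.61), ([693.0, 471.0, 18.0], 0.58)]
scene tube3_center [([553.0, 204.0, 21.0], 0.66), ([396.0, -318.0, 41.0], 0.49)]
scene tube4_center [([411.0, 336.0, 24.0], 0.85)]
scene tray [([636.0, -63.0, 52.0], 0.74), ([511.0, 55.0, 85.0], 0.68)]
scene handle [([502.0, -129.0, 83.0], 0.
[... 1251 characters left out ...]
[508.0, 54.0, 81.0], 0.67)]
top pointer [([758.0, -68.0, 40.0], 0.97)]
top mark_line [([758.0, -68.0, 40.0], 0.49), ([753.0, -195.0, 38.0], 0.44)]
top key_green [([396.0, -318.0, 39.0], 0.59)]
top key_yellow [([402.0, -257.0, 39.0], 0.47)]
top key_red [([415.0, 338.0, 20.0], 0.64), ([566.0, 347.0, 22.0], 0.62), ([416.0, -202.0, 45.0], 0.49), ([478.0, -496.0, 3.0], 0.35)]
top mug [([718.0, 280.0, -0.0], 0.67), ([414.0, 338.0, 20.0], 0.34)]
top bottle [([557.0, 488.0, -0.0], 0.98)]
top can [([478.0, -499.0, -0.0], 0.82), ([412.0, 339.0, 19.0], 0.3), ([556.0, 490.0, 2.0], 0.17)]
top rail [([633.0, -51.0, -2.0], 0.94)]
top controller [([400.0, -261.0, -1.0], 0.77), ([415.0, -200.0, 44.0], 0.56)]
```

View pics/top0.png

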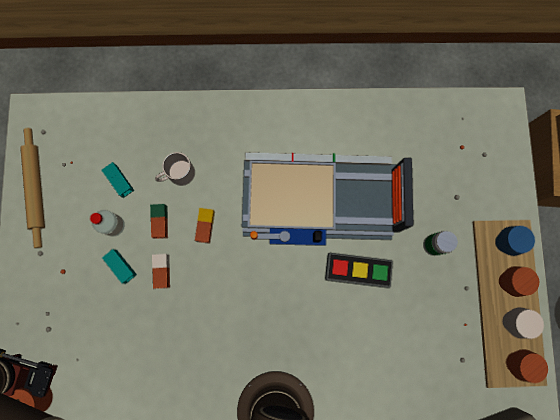

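View pics/scene0.png

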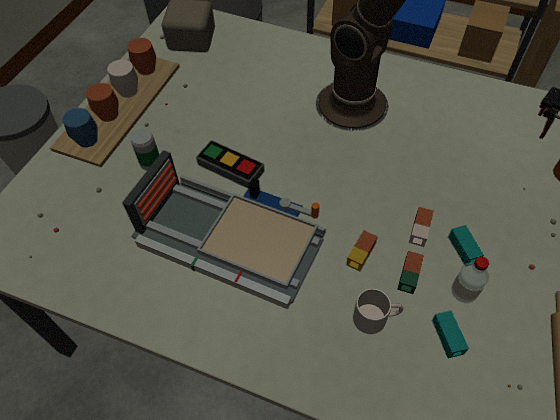

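Top view: samples with a green end (159,221), yellow end (204,226) and white end (160,271). The two turquoise look-alikes are at (117,180) and (118,266), so they are not wanted. The tray is at (292,196), the red pointer at (293,157), the green mark at (334,157) and the green key at (380,272). Something reddish under the gripper at (40,400) has to be checked, since no blue-ended sample shows.

```bash
cat >> h.py <<'E'
def rect(p,o,c,zlo=33,zhi=52,r=75):
    v,u=np.mgrid[0:420,0:560]; m=p['z_map']>0
    uv=np.c_[u[m],v[m]]; W=world(p,uv,o)
    s=(W[:,2]>zlo)&(W[:,2]<zhi)&(np.hypot(W[:,0]-c[0],W[:,1]-c[1])<r)
    P=W[s]; (cx,cy),(w,h),a=cv2.minAreaRect(P[:,:2].astype(np.float32))
    if w<h: w,h,a=h,w,a+90
    return [round(float(x),1) for x in (cx,cy,w,h,(a+90)%180-90,np.median(P[:,2]))]
E
python3 - <<'E'
from h import *
p,o=shot('top')
for n,c in dict(g=(565,346),y=(549,203),w=(413,338)).items(): print(n,rect(p,o,c))
print(rect(p,o,(400,-260),36,60,130))
v,u=np.mgrid[0:420,0:560]; m=p['z_map']>0
uv=np.c_[u[m],v[m]]; W=world(p,uv,o); C=p['pixels'][m].astype(int)
s=(W[:,2]>45)&(W[:,2]<75)&(W[:,0]>530)&(W[:,0]<740)&(abs(W[:,1]+60)<170)
print(cv2.minAreaRect(W[s][:,:2].astype(np.float32)))
s=(C[:,0]>C[:,2]+40)&(W[:,0]<330)&(W[:,1]>450)
print('red near gripper',s.sum(), W[s].min(0) if s.any() else 0, W[s].max(0) if s.any() else 0, world(p,[[40,400],[25,395]],o))
im=cv2.resize(p['pixels'][330:420,0:120],None,fx=3,fy=3,interpolation=2); im2=cv2.resize(p['pixels'][150:300,90:230],None,fx=3,fy=3,interpolation=2)
H=np.zeros((450,790,3),np.uint8); H[:270,:360]=im; H[:450,365:785]=im2
cv2.imwrite('pics/crop1.png',H[:,:,::-1])
E
```

```text
g [561.7, 342.1, 100.0, 45.4, 3.9, 40.7]
y [546.3, 202.9, 101.2, 43.3, -8.3, 40.9]
w [409.6, 334.4, 100.4, 44.7, 2.0, 40.8]
[436.9, -257.6, 204.8, 164.0, 86.1, 42.1]
((631.1448974609375, -64.65878295898438), (261.5483703613281, 206.41358947753906), 87.56781005859375)
red near gripper 416 [ 18.51687389 550.89576844  -3.50171769] [217.9748742  721.93764525 419.51892675] [[ 56.71321315 652.03565409  77.37890463]
 [ 77.7873355  677.6122374  111.42439723]]
```

View pics/crop1.png

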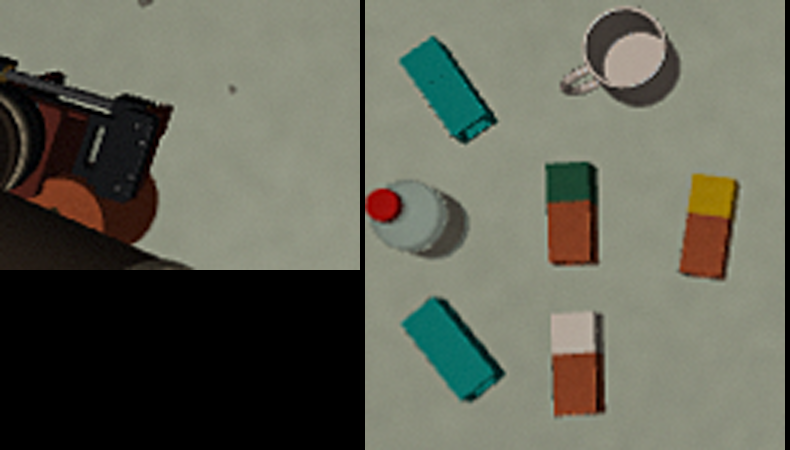

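The crop confirms it: green (561,342), yellow (546,203) and white (410,334) are terracotta with a painted end. The turquoise ones are solid turquoise and excluded. The red round thing under the gripper at crop (75,205) is still unclear, so I'll look there once the arm has moved away. I start with yellow.

```bash
cat >> h.py <<'E'
def plan(x,y,z,psi):
    o=ctrl.get_obs(); e=o['eef_pos']; y0=o['tool_rot'][2]
    d=(psi-y0+180)%360-180; a=np.radians(psi)
    D=np.array([x-e[0],y-e[1]])
    print('spin %.3f then dx %.1f dy %.1f dz %.1f'%(-np.radians(d), D@[np.cos(a),np.sin(a)], D@[np.sin(a),-np.cos(a)], e[2]-z))
E
python3 -c "
from h import *
plan(546,203,160,171.7)"
```

```text
spin -0.145 then dx -420.7 dy -338.8 dz 62.7
```

Request:
step_arm(
  rows=[
    {"spin": -0.145},
    {"dx": -30,"dy": -24,"dz": 5},
    {"dx": -30,"dy": -24,"dz": 5},
    {"dx": -30,"dy": -24,"dz": 5},
    {"dx": -30,"dy": -24,"dz": 5},
    {"dx": -30,"dy": -24,"dz": 5},
    {"dx": -30,"dy": -24,"dz": 5},
    {"dx": -30,"dy": -24,"dz": 5},
    {"dx": -30,"dy": -24,"dz": 5},
    {"dx": -30,"dy": -24,"dz": 5},
    {"dx": -30,"dy": -24,"dz": 5},
    {"dx": -30,"dy": -24,"dz": 5},
    {"dx": -30,"dy": -24,"dz": 5},
    {"dx": -30,"dy": -24,"dz": 0},
    {"dx": -30,"dy": -24,"dz": 0},
    {},
    {},
  ],
  claw=70,
  grip_force=25,
)

```text
invalid input
```

Run:
```python
from h import *
p,o=shot('top'); print(o['eef_pos'],o['tool_rot'],o['qpos'].round())
for t in ['tube1_center','tube3_center']: print([(np.round(x['centre']).tolist(),round(x['conf'],2)) for x in ctrl.pinpoint(p,t)])
q,o=shot('wrist'); 
c=[o['eef_pos'][0],o['eef_pos'][1]]; print('wrist',rect(q,o,(546,203)))
H=np.zeros((420,800,3),np.uint8); H[:270,:240]=cv2.resize(p['pixels'][330:420,0:80],None,fx=3,fy=3); H[:,240:]=q['pixels']
cv2.imwrite('pics/c2.png',H[:,:,::-1]); plan(546,203,25,171.7)
```

```text
[178.59127884 598.93637581 222.65144768] [-1.79999896e+02 -2.03091049e-04  1.63398279e+02] [-77.  24.  -1.  91.   0.  65.  -5.]
[([402.0, -259.0, 41.0], 0.42)]
[([549.0, 206.0, 19.0], 0.74)]
wrist [0.0, 0.0, 0.0, 0.0, 0.0, nan]
spin -0.145 then dx -420.7 dy -338.8 dz 197.7
  return _methods._mean(a, axis=axis, dtype=dtype,
  ret = ret.dtype.type(ret / rcount)
```

View pics/c2.png

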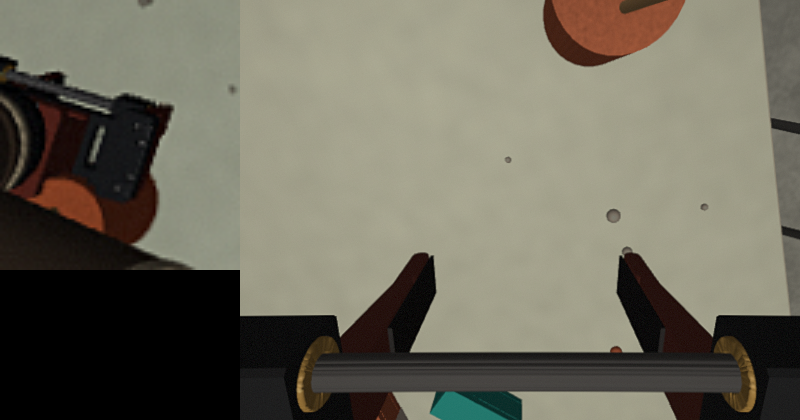

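The red thing is a round terracotta pot, with its edge at wrist pixel (615,25) of the crop, so the blue sample is absent and three samples are present. The move was refused, probably because of the empty rows, so I'll fill those in.

Request:
step_arm(
  rows=[
    {"dx": 0,"dy": 0,"dz": 0,"spin": -0.145},
    {"dx": -30,"dy": -24,"dz": 5,"spin": 0},
    {"dx": -30,"dy": -24,"dz": 5,"spin": 0},
    {"dx": -30,"dy": -24,"dz": 5,"spin": 0},
    {"dx": -30,"dy": -24,"dz": 5,"spin": 0},
    {"dx": -30,"dy": -24,"dz": 5,"spin": 0},
    {"dx": -30,"dy": -24,"dz": 5,"spin": 0},
    {"dx": -30,"dy": -24,"dz": 5,"spin": 0},
    {"dx": -30,"dy": -24,"dz": 5,"spin": 0},
    {"dx": -30,"dy": -24,"dz": 5,"spin": 0},
    {"dx": -30,"dy": -24,"dz": 5,"spin": 0},
    {"dx": -30,"dy": -24,"dz": 5,"spin": 0},
    {"dx": -30,"dy": -24,"dz": 5,"spin": 0},
    {"dx": -30,"dy": -24,"dz": 0,"spin": 0},
    {"dx": -30,"dy": -24,"dz": 0,"spin": 0},
    {"dx": 0,"dy": 0,"dz": 0,"spin": 0},
    {"dx": 0,"dy": 0,"dz": 0,"spin": 0},
  ],
  claw=70,
  grip_force=25,
)

```text
time: 3.85
eef_pos: [546.1, 205.1, 162.5]
tool_rot: [-180.0, -0.0, 171.6]
wrist_force: [-0.7, -0.0, 0.4]
gripper_width: 0.793
finger_force: 0.0
```

Run:
```python
from h import *
q,o=shot('wrist'); print(o['eef_pos'],o['tool_rot'],o['qpos'].round())
r=rect(q,o,(546,203)); print('wrist',r); save(q,'w1.png')
plan(r[0],r[1],15,180+r[4])
```

```text
[546.09785089 205.0554056  162.50623055] [-1.79995846e+02 -1.20776417e-02  1.71575603e+02] [-32.  23.   9. 102.  -4.  56.  60.]
wrist [549.6, 206.0, 100.9, 42.7, -8.6, 42.3]
spin 0.005 then dx -4.3 dy 0.3 dz 147.5
```

Request:
step_arm(
  rows=[
    {"dx": -3,"dz": 30},
    {"dx": 0,"dz": 30},
    {"dz": 30},
    {"dz": 30},
    {"dz": 20},
    {"dz": 10},
    {"dz": 0},
  ],
)

```text
invalid input
```

Request:
step_arm(
  rows=[
    {"dz": 0},
    {"dz": 0},
    {"dz": 0},
    {"dz": 0},
    {"dz": 0},
    {"dz": 0},
    {"dz": 0},
    {"dz": 0},
    {"dz": 0},
    {"dz": 0},
  ],
  claw=20,
  grip_force=30,
)

```text
invalid input
```

Request:
step_arm(
  rows=[
    {"dz": -20},
    {"dz": -30},
    {"dz": -30},
    {"dz": -30},
    {"dz": 0},
  ],
)

```text
invalid input
```

Run:
```python
from h import *
# tray frame from top camera: tray mask + rail strip
p,o=shot('top')
for x in ctrl.masks_of(p,'tray')[:2]:
    m=x['pixels']; v,u=np.nonzero(m); W=world(p,np.c_[u,v],o)
    s=W[:,2]>30
    print(x['conf'],cv2.minAreaRect(W[s][:,:2].astype(np.float32)),np.median(W[s][:,2]))
C=p['pixels'].astype(int); v,u=np.mgrid[0:420,0:560]
reg=(u>230)&(u<400)&(v>140)&(v<175)
for n,m in dict(r=(C[...,0]>C[...,1]+60)&reg,g=(C[...,1]>C[...,0]+40)&reg).items():
    W=world(p,np.c_[u[m],v[m]],o); print(n,m.sum(),W.mean(0).round(1),np.c_[u[m],v[m]].mean(0))
# cream floor by colour
m=(C[...,0]>150)&(C[...,0]-C[...,2]>30)&(u>235)&(u<350)&(v>150)&(v<235)
W=world(p,np.c_[u[m],v[m]],o,50); print(cv2.minAreaRect(W[:,:2].astype(np.float32)))
plan(634,-63-75,150,178)
```

```text
0.89 ((552.5320434570312, -61.37693786621094), (262.0391845703125, 394.78875732421875), 87.7936019897461) 49.64452965649025
r 67 [ 704.4 -291.    88.2] [368.41791045 167.26865672]
g 18 [ 752.4 -198.4   34.3] [333.5 157. ]
((637.6480712890625, -63.11994934082031), (247.74635314941406, 256.42578125), 87.75894165039062)
spin -0.108 then dx -101.1 dy -341.9 dz 12.6
```

Request:
step_arm(
  rows=[
    {"dx": -3,"dy": 0,"dz": 30,"spin": 0},
    {"dx": 0,"dy": 0,"dz": 30,"spin": 0},
    {"dx": 0,"dy": 0,"dz": 30,"spin": 0},
    {"dx": 0,"dy": 0,"dz": 30,"spin": 0},
    {"dx": 0,"dy": 0,"dz": 20,"spin": 0},
    {"dx": 0,"dy": 0,"dz": 10,"spin": 0},
    {"dx": 0,"dy": 0,"dz": 0,"spin": 0},
  ],
)

```text
time: 4.7
eef_pos: [547.5, 206.1, 11.6]
tool_rot: [-179.9, -0.1, 171.8]
wrist_force: [0.6, -0.0, -0.6]
gripper_width: 0.797
finger_force: 0.0
```

Request:
step_arm(
  rows=[
    {"dx": 0,"dy": 0,"dz": 0,"spin": 0},
    {"dx": 0,"dy": 0,"dz": 0,"spin": 0},
    {"dx": 0,"dy": 0,"dz": 0,"spin": 0},
    {"dx": 0,"dy": 0,"dz": 0,"spin": 0},
    {"dx": 0,"dy": 0,"dz": 0,"spin": 0},
    {"dx": 0,"dy": 0,"dz": 0,"spin": 0},
    {"dx": 0,"dy": 0,"dz": 0,"spin": 0},
    {"dx": 0,"dy": 0,"dz": 0,"spin": 0},
  ],
  claw=20,
  grip_force=30,
)

```text
time: 5.5
eef_pos: [549.2, 205.8, 13.5]
tool_rot: [179.9, 0.1, 171.7]
wrist_force: [-0.9, 0.6, 6.6]
gripper_width: 0.475
finger_force: 30.0
```

Request:
step_arm(
  rows=[
    {"dx": 0,"dy": 0,"dz": -20,"spin": 0},
    {"dx": 0,"dy": 0,"dz": -30,"spin": 0},
    {"dx": 0,"dy": 0,"dz": -30,"spin": 0},
    {"dx": 0,"dy": 0,"dz": -40,"spin": 0},
    {"dx": 0,"dy": 0,"dz": -20,"spin": 0},
    {"dx": 0,"dy": 0,"dz": 0,"spin": 0},
  ],
)

```text
time: 6.1
eef_pos: [550.3, 205.9, 155.5]
tool_rot: [179.8, 0.2, 171.7]
wrist_force: [0.7, -0.3, -2.4]
gripper_width: 0.48
finger_force: 30.0
```

```bash
python3 -c "
from h import *
print(ctrl.get_obs()['eef_pos']); plan(636-3,-62-75,150,177.7)"
```

```text
[550.27354328 205.9247935  155.54466759]
spin -0.105 then dx -96.4 dy -339.3 dz 5.5
```

Request:
step_arm(
  rows=[
    {"dx": 0,"dy": 0,"dz": -10,"spin": -0.105},
    {"dx": -8,"dy": -28,"dz": 0,"spin": 0},
    {"dx": -8,"dy": -28,"dz": 0,"spin": 0},
    {"dx": -8,"dy": -28,"dz": 0,"spin": 0},
    {"dx": -8,"dy": -28,"dz": 0,"spin": 0},
    {"dx": -8,"dy": -28,"dz": 0,"spin": 0},
    {"dx": -8,"dy": -28,"dz": 0,"spin": 0},
    {"dx": -8,"dy": -28,"dz": 0,"spin": 0},
    {"dx": -8,"dy": -28,"dz": 0,"spin": 0},
    {"dx": -8,"dy": -28,"dz": 0,"spin": 0},
    {"dx": -8,"dy": -28,"dz": 0,"spin": 0},
    {"dx": -8,"dy": -28,"dz": 0,"spin": 0},
    {"dx": -8,"dy": -28,"dz": 0,"spin": 0},
    {"dx": 0,"dy": 0,"dz": 0,"spin": 0},
    {"dx": 0,"dy": 0,"dz": 0,"spin": 0},
  ],
)

```text
time: 7.6
eef_pos: [630.1, -134.7, 160.4]
tool_rot: [180.0, -0.2, 177.6]
wrist_force: [0.1, 0.8, -1.3]
gripper_width: 0.479
finger_force: 30.0
```

Run:
```python
from h import *
q,o=shot('wrist'); print(o['eef_pos'],o['tool_rot'],o['gripper_width']); save(q,'w2.png')
```

```text
[ 630.13452242 -134.65439403  160.4381808 ] [ 1.79984684e+02 -1.78273403e-01  1.77622229e+02] 0.4785051274188541
```

View pics/w2.png

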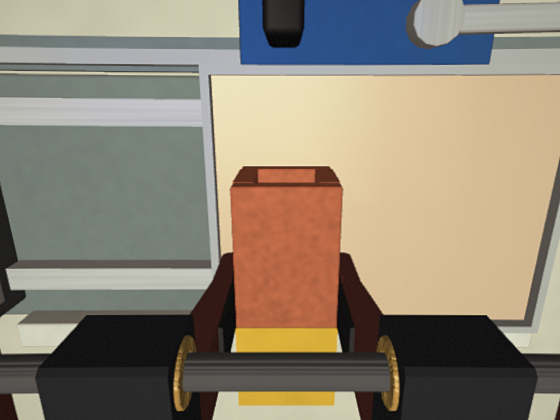

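The wrist view shows the yellow sample level between the fingers at (287,260), over the -y end of the tray floor, whose rim is at (210,200). I lower it.

Request:
step_arm(
  rows=[
    {"dx": -2,"dy": 0,"dz": 30,"spin": 0},
    {"dx": 0,"dy": 0,"dz": 30,"spin": 0},
    {"dx": 0,"dy": 0,"dz": 20,"spin": 0},
    {"dx": 0,"dy": 0,"dz": 10,"spin": 0},
    {"dx": 0,"dy": 0,"dz": 4,"spin": 0},
    {"dx": 0,"dy": 0,"dz": 0,"spin": 0},
    {"dx": 0,"dy": 0,"dz": 0,"spin": 0},
  ],
)

```text
time: 8.35
eef_pos: [634.0, -134.1, 69.7]
tool_rot: [-180.0, 0.1, 177.7]
wrist_force: [0.1, 0.2, -1.4]
gripper_width: 0.479
finger_force: 30.0
```

Request:
step_arm(
  rows=[
    {"dx": 0,"dy": 0,"dz": 0,"spin": 0},
    {"dx": 0,"dy": 0,"dz": 0,"spin": 0},
    {"dx": 0,"dy": 0,"dz": 0,"spin": 0},
    {"dx": 0,"dy": 0,"dz": 0,"spin": 0},
    {"dx": 0,"dy": 0,"dz": -20,"spin": 0},
    {"dx": 0,"dy": 0,"dz": -30,"spin": 0},
    {"dx": 0,"dy": 0,"dz": -30,"spin": 0},
    {"dx": 0,"dy": 0,"dz": -30,"spin": 0},
    {"dx": 0,"dy": 0,"dz": 0,"spin": 0},
  ],
  claw=60,
)

```text
time: 9.25
eef_pos: [635.7, -134.9, 183.5]
tool_rot: [-180.0, 0.4, 177.7]
wrist_force: [0.3, -0.5, -0.1]
gripper_width: 0.687
finger_force: 0.0
```

Run:
```python
from h import *
q,o=shot('wrist'); print(o['eef_pos'],o['tool_rot'],o['gripper_width'])
print(rect(q,o,(633,-137),75,105))
p,o=shot('top')
for n,c in dict(g=(562,342),w=(410,334)).items(): print(n,rect(p,o,c))
plan(564,344,160,184)
```

```text
[ 635.67147632 -134.88044325  183.47340933] [-179.96495577    0.43097588  177.70577596] 0.6873086838045225
[634.3, -134.1, 100.8, 43.4, -1.9, 92.3]
g [562.2, 342.4, 101.8, 43.6, 2.8, 40.6]
w [409.5, 334.0, 100.2, 44.3, 3.0, 40.9]
spin -0.110 then dx 36.0 dy 482.0 dz 19.3
```

Request:
step_arm(
  rows=[
    {"dx": 2,"dy": 20,"dz": 0,"spin": -0.095},
    {"dx": 2,"dy": 33,"dz": 0,"spin": 0},
    {"dx": 2,"dy": 33,"dz": 0,"spin": 0},
    {"dx": 2,"dy": 33,"dz": 0,"spin": 0},
    {"dx": 2,"dy": 33,"dz": 0,"spin": 0},
    {"dx": 2,"dy": 33,"dz": 0,"spin": 0},
    {"dx": 2,"dy": 33,"dz": 0,"spin": 0},
    {"dx": 2,"dy": 33,"dz": 0,"spin": 0},
    {"dx": 2,"dy": 33,"dz": 0,"spin": 0},
    {"dx": 2,"dy": 33,"dz": 0,"spin": 0},
    {"dx": 2,"dy": 33,"dz": 0,"spin": 0},
    {"dx": 2,"dy": 33,"dz": 0,"spin": 0},
    {"dx": 2,"dy": 33,"dz": 0,"spin": 0},
    {"dx": 2,"dy": 33,"dz": 0,"spin": 0},
    {"dx": 2,"dy": 33,"dz": 20,"spin": 0},
    {"dx": 2,"dy": 0,"dz": 0,"spin": 0},
    {"dx": 0,"dy": 0,"dz": 0,"spin": 0},
  ],
  claw=70,
)

```text
time: 11.05
eef_pos: [575.0, 345.6, 156.2]
tool_rot: [-179.9, -0.2, -176.7]
wrist_force: [0.9, -0.3, 0.1]
gripper_width: 0.795
finger_force: 0.0
```

Run:
```python
from h import *
q,o=shot('wrist'); print(o['eef_pos'],o['tool_rot'],o['gripper_width'])
r=rect(q,o,(564,344)); print('wrist',r)
plan(r[0],r[1],13,180+r[4])
```

```text
[574.96266668 345.60369497 156.23556512] [-179.876743     -0.20224704 -176.7212154 ] 0.7951701556537619
wrist [565.5, 345.5, 100.7, 42.8, 2.2, 42.2]
spin 0.017 then dx 10.7 dy 1.5 dz 144.3
```

Request:
step_arm(
  rows=[
    {"dx": 10,"dy": 1,"dz": 30,"spin": 0.015},
    {"dx": 0,"dy": 0,"dz": 30,"spin": 0},
    {"dx": 0,"dy": 0,"dz": 30,"spin": 0},
    {"dx": 0,"dy": 0,"dz": 30,"spin": 0},
    {"dx": 0,"dy": 0,"dz": 15,"spin": 0},
    {"dx": 0,"dy": 0,"dz": 10,"spin": 0},
    {"dx": 0,"dy": 0,"dz": 0,"spin": 0},
  ],
)

```text
time: 11.8
eef_pos: [566.7, 345.0, 13.1]
tool_rot: [-180.0, -0.0, -177.8]
wrist_force: [-0.1, 0.7, 0.3]
gripper_width: 0.797
finger_force: 0.0
```

Request:
step_arm(
  rows=[
    {"dx": 0,"dy": 0,"dz": 0,"spin": 0},
    {"dx": 0,"dy": 0,"dz": 0,"spin": 0},
    {"dx": 0,"dy": 0,"dz": 0,"spin": 0},
    {"dx": 0,"dy": 0,"dz": 0,"spin": 0},
    {"dx": 0,"dy": 0,"dz": 0,"spin": 0},
    {"dx": 0,"dy": 0,"dz": 0,"spin": 0},
    {"dx": 0,"dy": 0,"dz": 0,"spin": 0},
    {"dx": 0,"dy": 0,"dz": 0,"spin": 0},
  ],
  claw=20,
  grip_force=30,
)

```text
time: 12.6
eef_pos: [566.9, 346.2, 14.5]
tool_rot: [180.0, 0.1, -177.7]
wrist_force: [-1.6, -1.2, 5.2]
gripper_width: 0.476
finger_force: 30.0
```

Request:
step_arm(
  rows=[
    {"dx": 0,"dy": 0,"dz": -20,"spin": 0},
    {"dx": 0,"dy": 0,"dz": -30,"spin": 0},
    {"dx": 0,"dy": 0,"dz": -30,"spin": 0},
    {"dx": 0,"dy": 0,"dz": -40,"spin": 0},
    {"dx": 0,"dy": 0,"dz": -20,"spin": 0},
    {"dx": 0,"dy": 0,"dz": 0,"spin": 0},
    {"dx": 0,"dy": 0,"dz": 0,"spin": 0},
  ],
)

```text
time: 13.3
eef_pos: [566.1, 345.7, 152.7]
tool_rot: [-180.0, -0.0, -177.7]
wrist_force: [-0.3, -0.7, -2.3]
gripper_width: 0.476
finger_force: 30.0
```

```bash
python3 -c "
from h import *
print(ctrl.get_obs()['eef_pos']); plan(636,-60,155,177.7)"
```

```text
[566.05249325 345.74258276 152.70258285]
spin 0.080 then dx -86.2 dy -402.6 dz -2.3
```

Request:
step_arm(
  rows=[
    {"dx": 0,"dy": 0,"dz": -8,"spin": 0.08},
    {"dx": -6,"dy": -28,"dz": 0,"spin": 0},
    {"dx": -6,"dy": -29,"dz": 0,"spin": 0},
    {"dx": -6,"dy": -29,"dz": 0,"spin": 0},
    {"dx": -6,"dy": -29,"dz": 0,"spin": 0},
    {"dx": -6,"dy": -29,"dz": 0,"spin": 0},
    {"dx": -6,"dy": -29,"dz": 0,"spin": 0},
    {"dx": -6,"dy": -29,"dz": 0,"spin": 0},
    {"dx": -6,"dy": -29,"dz": 0,"spin": 0},
    {"dx": -6,"dy": -29,"dz": 0,"spin": 0},
    {"dx": -6,"dy": -29,"dz": 0,"spin": 0},
    {"dx": -6,"dy": -29,"dz": 0,"spin": 0},
    {"dx": -6,"dy": -28,"dz": 0,"spin": 0},
    {"dx": -6,"dy": -28,"dz": 0,"spin": 0},
    {"dx": -6,"dy": -28,"dz": 0,"spin": 0},
    {"dx": 0,"dy": 0,"dz": 0,"spin": 0},
    {"dx": 0,"dy": 0,"dz": 0,"spin": 0},
  ],
)

```text
time: 15.0
eef_pos: [633.3, -59.6, 159.3]
tool_rot: [-180.0, -0.2, 177.6]
wrist_force: [-0.1, 0.5, -1.7]
gripper_width: 0.475
finger_force: 30.0
```

```bash
python3 -c "
from h import *
o=ctrl.get_obs(); print(o['eef_pos'],o['gripper_width']); plan(636,-60,66,177.7)"
```

```text
[633.3105385  -59.6294469  159.31792283] 0.475019941468437
spin -0.001 then dx -2.7 dy -0.3 dz 93.3
```

Request:
step_arm(
  rows=[
    {"dx": -2,"dy": 0,"dz": 30,"spin": 0},
    {"dx": 0,"dy": 0,"dz": 30,"spin": 0},
    {"dx": 0,"dy": 0,"dz": 20,"spin": 0},
    {"dx": 0,"dy": 0,"dz": 10,"spin": 0},
    {"dx": 0,"dy": 0,"dz": 3,"spin": 0},
    {"dx": 0,"dy": 0,"dz": 0,"spin": 0},
    {"dx": 0,"dy": 0,"dz": 0,"spin": 0},
  ],
)

```text
time: 15.7
eef_pos: [637.2, -58.9, 69.7]
tool_rot: [180.0, 0.1, 177.7]
wrist_force: [-0.4, -0.8, -1.8]
gripper_width: 0.477
finger_force: 30.0
```

Request:
step_arm(
  rows=[
    {"dx": 0,"dy": 0,"dz": 0,"spin": 0},
    {"dx": 0,"dy": 0,"dz": 0,"spin": 0},
    {"dx": 0,"dy": 0,"dz": 0,"spin": 0},
    {"dx": 0,"dy": 0,"dz": 0,"spin": 0},
    {"dx": 0,"dy": 0,"dz": -20,"spin": 0},
    {"dx": 0,"dy": 0,"dz": -30,"spin": 0},
    {"dx": 0,"dy": 0,"dz": -30,"spin": 0},
    {"dx": 0,"dy": 0,"dz": -30,"spin": 0},
    {"dx": 0,"dy": 0,"dz": 0,"spin": 0},
  ],
  claw=58,
)

```text
time: 16.6
eef_pos: [639.0, -59.6, 183.4]
tool_rot: [180.0, 0.4, 177.7]
wrist_force: [0.1, -0.3, -0.4]
gripper_width: 0.659
finger_force: 0.0
```

Run:
```python
from h import *
q,o=shot('wrist'); print(o['eef_pos'],o['tool_rot'],o['gripper_width'])
print(rect(q,o,(636,-60),75,105,60))
p,o=shot('top')
for n,c in dict(w=(410,334)).items(): print(n,rect(p,o,c))
plan(413,337,160,183)
```

```text
[638.96488168 -59.58627323 183.43886   ] [179.98663881   0.42971018 177.70184929] 0.6594444374218293
[635.0, -78.7, 100.6, 82.5, -2.2, 92.2]
w [409.4, 334.1, 100.2, 44.1, 2.3, 41.1]
spin -0.092 then dx 202.7 dy 407.3 dz 19.2
```

Request:
step_arm(
  rows=[
    {"dx": 0,"dy": 0,"dz": 0,"spin": -0.09},
    {"dx": 14,"dy": 28,"dz": 0,"spin": 0},
    {"dx": 14,"dy": 29,"dz": 0,"spin": 0},
    {"dx": 14,"dy": 29,"dz": 0,"spin": 0},
    {"dx": 14,"dy": 29,"dz": 0,"spin": 0},
    {"dx": 14,"dy": 29,"dz": 0,"spin": 0},
    {"dx": 14,"dy": 29,"dz": 0,"spin": 0},
    {"dx": 14,"dy": 29,"dz": 0,"spin": 0},
    {"dx": 14,"dy": 29,"dz": 0,"spin": 0},
    {"dx": 14,"dy": 29,"dz": 0,"spin": 0},
    {"dx": 14,"dy": 29,"dz": 0,"spin": 0},
    {"dx": 14,"dy": 29,"dz": 0,"spin": 0},
    {"dx": 14,"dy": 29,"dz": 0,"spin": 0},
    {"dx": 14,"dy": 29,"dz": 0,"spin": 0},
    {"dx": 18,"dy": 29,"dz": 20,"spin": 0},
    {"dx": 0,"dy": 0,"dz": 0,"spin": 0},
    {"dx": 0,"dy": 0,"dz": 0,"spin": 0},
  ],
  claw=70,
)

```text
time: 18.4
eef_pos: [415.2, 335.0, 157.0]
tool_rot: [-179.9, -0.1, -177.0]
wrist_force: [-0.5, -0.5, 0.5]
gripper_width: 0.795
finger_force: 0.0
```

Run:
```python
from h import *
q,o=shot('wrist'); print(o['eef_pos'],o['tool_rot'],o['gripper_width'])
r=rect(q,o,(413,337)); print('wrist',r)
plan(r[0],r[1],13,180+r[4])
```

```text
[415.20014169 334.99339334 157.03348322] [-1.79874704e+02 -1.41916328e-01 -1.77005937e+02] 0.7949013761320589
wrist [413.5, 336.9, 101.1, 42.7, 2.4, 42.3]
spin 0.008 then dx 2.7 dy 2.7 dz 144.6
```

Request:
step_arm(
  rows=[
    {"dx": 2,"dy": 2,"dz": 30,"spin": 0.01},
    {"dx": 0,"dy": 0,"dz": 30,"spin": 0},
    {"dx": 0,"dy": 0,"dz": 30,"spin": 0},
    {"dx": 0,"dy": 0,"dz": 30,"spin": 0},
    {"dx": 0,"dy": 0,"dz": 15,"spin": 0},
    {"dx": 0,"dy": 0,"dz": 10,"spin": 0},
    {"dx": 0,"dy": 0,"dz": 0,"spin": 0},
  ],
)

```text
time: 19.15
eef_pos: [414.6, 335.8, 12.7]
tool_rot: [-179.9, -0.1, -177.8]
wrist_force: [-0.5, 1.0, -0.1]
gripper_width: 0.798
finger_force: 0.0
```

Request:
step_arm(
  rows=[
    {"dx": 0,"dy": 0,"dz": 0,"spin": 0},
    {"dx": 0,"dy": 0,"dz": 0,"spin": 0},
    {"dx": 0,"dy": 0,"dz": 0,"spin": 0},
    {"dx": 0,"dy": 0,"dz": 0,"spin": 0},
    {"dx": 0,"dy": 0,"dz": 0,"spin": 0},
    {"dx": 0,"dy": 0,"dz": 0,"spin": 0},
    {"dx": 0,"dy": 0,"dz": 0,"spin": 0},
    {"dx": 0,"dy": 0,"dz": 0,"spin": 0},
  ],
  claw=20,
  grip_force=30,
)

```text
time: 19.95
eef_pos: [414.7, 337.5, 14.4]
tool_rot: [180.0, 0.0, -177.7]
wrist_force: [-1.1, -0.5, 5.9]
gripper_width: 0.476
finger_force: 30.0
```

Request:
step_arm(
  rows=[
    {"dx": 0,"dy": 0,"dz": -20,"spin": 0},
    {"dx": 0,"dy": 0,"dz": -30,"spin": 0},
    {"dx": 0,"dy": 0,"dz": -30,"spin": 0},
    {"dx": 0,"dy": 0,"dz": -40,"spin": 0},
    {"dx": 0,"dy": 0,"dz": -40,"spin": 0},
    {"dx": 0,"dy": 0,"dz": 0,"spin": 0},
    {"dx": 0,"dy": 0,"dz": 0,"spin": 0},
  ],
)

```text
time: 20.65
eef_pos: [414.4, 337.4, 174.2]
tool_rot: [179.9, 0.1, -177.7]
wrist_force: [-0.2, 0.6, -2.6]
gripper_width: 0.477
finger_force: 30.0
```

```bash
python3 -c "
from h import *
print(ctrl.get_obs()['eef_pos']); plan(639,15,175,177.7)"
```

```text
[414.42997492 337.36862281 174.18869797]
spin 0.080 then dx -237.3 dy -313.1 dz -0.8
```

Request:
step_arm(
  rows=[
    {"dx": 0,"dy": 0,"dz": 0,"spin": 0.08},
    {"dx": -17,"dy": -22,"dz": 0,"spin": 0},
    {"dx": -17,"dy": -22,"dz": 0,"spin": 0},
    {"dx": -17,"dy": -22,"dz": 0,"spin": 0},
    {"dx": -17,"dy": -22,"dz": 0,"spin": 0},
    {"dx": -17,"dy": -22,"dz": 0,"spin": 0},
    {"dx": -17,"dy": -22,"dz": 0,"spin": 0},
    {"dx": -17,"dy": -22,"dz": 0,"spin": 0},
    {"dx": -17,"dy": -22,"dz": 0,"spin": 0},
    {"dx": -17,"dy": -22,"dz": 0,"spin": 0},
    {"dx": -17,"dy": -22,"dz": 0,"spin": 0},
    {"dx": -17,"dy": -22,"dz": 0,"spin": 0},
    {"dx": -17,"dy": -22,"dz": 0,"spin": 0},
    {"dx": -17,"dy": -22,"dz": 0,"spin": 0},
    {"dx": -17,"dy": -26,"dz": 0,"spin": 0},
    {"dx": 0,"dy": 0,"dz": 0,"spin": 0},
    {"dx": 0,"dy": 0,"dz": 0,"spin": 0},
  ],
)

```text
time: 22.35
eef_pos: [638.6, 15.2, 171.3]
tool_rot: [-180.0, -0.2, 177.6]
wrist_force: [0.2, -0.0, -1.6]
gripper_width: 0.473
finger_force: 30.0
```

```bash
python3 -c "
from h import *
o=ctrl.get_obs(); print(o['eef_pos'],o['gripper_width']); plan(639,15,66,177.7)"
```

```text
[638.64355674  15.24812262 171.27350036] 0.4734812454056799
spin -0.001 then dx -0.4 dy -0.2 dz 105.3
```

Request:
step_arm(
  rows=[
    {"dx": 0,"dy": 0,"dz": 30,"spin": 0},
    {"dx": 0,"dy": 0,"dz": 30,"spin": 0},
    {"dx": 0,"dy": 0,"dz": 20,"spin": 0},
    {"dx": 0,"dy": 0,"dz": 15,"spin": 0},
    {"dx": 0,"dy": 0,"dz": 10,"spin": 0},
    {"dx": 0,"dy": 0,"dz": 0,"spin": 0},
    {"dx": 0,"dy": 0,"dz": 0,"spin": 0},
  ],
)

```text
time: 23.05
eef_pos: [640.1, 16.3, 69.2]
tool_rot: [180.0, 0.0, 177.7]
wrist_force: [-0.9, 0.3, -1.3]
gripper_width: 0.475
finger_force: 30.0
```

Request:
step_arm(
  rows=[
    {"dx": 0,"dy": 0,"dz": 0,"spin": 0},
    {"dx": 0,"dy": 0,"dz": 0,"spin": 0},
    {"dx": 0,"dy": 0,"dz": 0,"spin": 0},
    {"dx": 0,"dy": 0,"dz": 0,"spin": 0},
    {"dx": 0,"dy": 0,"dz": -20,"spin": 0},
    {"dx": 0,"dy": 0,"dz": -30,"spin": 0},
    {"dx": 0,"dy": 0,"dz": -30,"spin": 0},
    {"dx": 0,"dy": 0,"dz": -30,"spin": 0},
    {"dx": 0,"dy": 0,"dz": -30,"spin": 0},
    {"dx": 0,"dy": 0,"dz": 0,"spin": 0},
  ],
  claw=58,
)

```text
time: 24.05
eef_pos: [642.1, 15.9, 213.6]
tool_rot: [179.9, 0.4, 177.7]
wrist_force: [-0.0, 0.2, -0.0]
gripper_width: 0.66
finger_force: 0.0
```

Run:
```python
from h import *
q,o=shot('wrist'); save(q,'w3.png')
print(o['eef_pos'],rect(q,o,(638,-20),75,105,170))
for t in ['tray','handle','clamp_pivot','clamp_knob']: print('wrist',t,[(np.round(x['centre'],1).tolist(),round(x['conf'],2)) for x in ctrl.pinpoint(q,t)[:2]])
p,o=shot('scene'); save(p,'s3.png')
for t in ['clamp_knob','clamp_pivot','pointer','mark_line','handle']: print('scene',t,[(np.round(x['centre'],1).tolist(),round(x['conf'],2)) for x in ctrl.pinpoint(p,t)[:2]])
```

```text
[642.10585529  15.86145275 213.60827235] [594.4, -46.4, 215.8, 186.8, 88.0, 92.3]
wrist tray []
wrist handle [([504.6, -132.5, 86.0], 0.85), ([641.7, 16.8, 67.4], 0.28)]
wrist clamp_pivot [([507.0, -36.7, 85.4], 0.76)]
wrist clamp_knob [([511.4, 51.4, 78.2], 0.62)]
scene clamp_knob [([510.1, 54.0, 84.0], 0.46)]
scene clamp_pivot [([503.1, -35.6, 90.5], 0.96)]
scene pointer [([755.1, -67.9, 40.7], 0.67)]
scene mark_line [([754.4, -201.0, 36.3], 0.53)]
scene handle [([504.1, -133.5, 82.4], 0.85)]
```

View pics/s3.png

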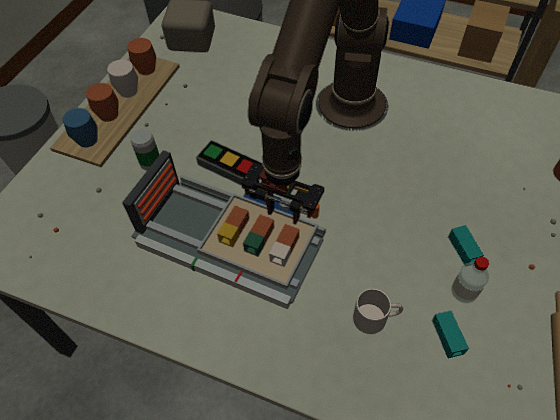

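The scene view shows the yellow, green and white samples lying flat in the tray at (233,226), (259,234) and (284,243). The clamp is still set, with the pointer at (238,276) and the mark at (194,262). Next I locate the knob, pivot and handle tops from depth.

```bash
cat >> h.py <<'E'
def pts(p,o):
    v,u=np.mgrid[0:420,0:560]; m=p['z_map']>0
    return world(p,np.c_[u[m],v[m]],o), p['pixels'][m].astype(int)
def blob(W,c,r,lo,hi):
    s=(np.hypot(W[:,0]-c[0],W[:,1]-c[1])<r)&(W[:,2]>lo)&(W[:,2]<hi); P=W[s]
    return (s.sum(), ((P.min(0)+P.max(0))/2).round(1), P.min(0).round(), P.max(0).round()) if s.any() else 0
E
python3 - <<'E'
from h import *
q,o=shot('wrist'); W,C=pts(q,o); print(o['qpos'].round())
print('knob',blob(W,(510,53),25,99,112)); print('handle',blob(W,(503,-133),30,104,118)); print('piv',blob(W,(506,-36),22,58,120))
print('lever',blob(W,(508,5),15,50,100))
p,o=shot('top'); W,C=pts(p,o)
print('knob top',blob(W,(510,53),25,97,112)); print('handle',blob(W,(503,-133),30,104,118))
plan(510,54,160,270); plan(510,54,160,90)
E
```

```text
[-13.  26.  10.  91.  -5.  64.  86.]
knob (np.int64(923), array([511.7,  53.8, 102.8]), array([502.,  43.,  99.]), array([521.,  64., 107.]))
handle (np.int64(1482), array([ 508.1, -130.7,  108.3]), array([ 497., -142.,  104.]), array([ 519., -119.,  113.]))
piv (np.int64(1876), array([508.1, -32.8,  64.8]), array([492., -52.,  58.]), array([524., -14.,  72.]))
lever (np.int64(1081), array([508.1,   4.9,  58.4]), array([493., -10.,  50.]), array([523.,  20.,  67.]))
knob top 0
handle (np.int64(68), array([ 499.7, -133.9,  109.5]), array([ 486., -143.,  104.]), array([ 513., -125.,  115.]))
spin -1.611 then dx -38.0 dy 129.7 dz 48.4
spin 1.531 then dx 38.0 dy -129.7 dz 48.4
```

Request:
step_arm(
  rows=[
    {"dx": 0,"dy": 0,"dz": 0,"spin": 0.139},
    {"dx": 0,"dy": 0,"dz": 0,"spin": 0.139},
    {"dx": 0,"dy": 0,"dz": 0,"spin": 0.139},
    {"dx": 0,"dy": 0,"dz": 0,"spin": 0.139},
    {"dx": 0,"dy": 0,"dz": 0,"spin": 0.139},
    {"dx": 0,"dy": 0,"dz": 0,"spin": 0.139},
    {"dx": 0,"dy": 0,"dz": 0,"spin": 0.139},
    {"dx": 0,"dy": 0,"dz": 0,"spin": 0.139},
    {"dx": 0,"dy": 0,"dz": 0,"spin": 0.139},
    {"dx": 0,"dy": 0,"dz": 0,"spin": 0.139},
    {"dx": 0,"dy": 0,"dz": 0,"spin": 0.139},
    {"dx": 8,"dy": -26,"dz": 10,"spin": 0},
    {"dx": 8,"dy": -26,"dz": 10,"spin": 0},
    {"dx": 8,"dy": -26,"dz": 10,"spin": 0},
    {"dx": 7,"dy": -26,"dz": 10,"spin": 0},
    {"dx": 7,"dy": -26,"dz": 10,"spin": 0},
    {"dx": 0,"dy": 0,"dz": 0,"spin": 0},
    {"dx": 0,"dy": 0,"dz": 0,"spin": 0},
  ],
  claw=50,
)

```text
time: 26.5
eef_pos: [510.0, 54.0, 159.1]
tool_rot: [179.9, -0.0, 90.2]
wrist_force: [-0.6, 0.3, 0.3]
gripper_width: 0.569
finger_force: 0.0
```

Run:
```python
from h import *
q,o=shot('wrist'); W,C=pts(q,o); print(o['eef_pos'],o['tool_rot'],o['qpos'].round()); save(q,'w4.png')
print('knob',blob(W,(510,53),20,97,112))
plan(511,54,72,90)
```

```text
[509.99164508  54.02437622 159.07654048] [ 1.79949739e+02 -2.72753454e-02  9.01581492e+01] [-35.  18.  29. 113. -11.  52.  -0.]
knob (np.int64(923), array([510.2,  54.8, 101.5]), array([500.,  44.,  97.]), array([521.,  65., 106.]))
spin 0.002 then dx 0.3 dy 0.3 dz 87.3
```

View pics/w4.png

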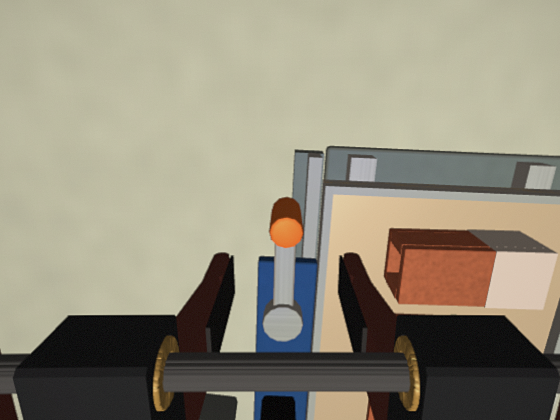

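The wrist view shows the orange knob top at (286,232), the lever running down to its pivot at (283,322), and the white sample clear to the right. I descend and grip the knob.

Request:
step_arm(
  rows=[
    {"dx": 0,"dy": 0,"dz": 30,"spin": 0},
    {"dx": 0,"dy": 0,"dz": 30,"spin": 0},
    {"dx": 0,"dy": 0,"dz": 17,"spin": 0},
    {"dx": 0,"dy": 0,"dz": 10,"spin": 0},
    {"dx": 0,"dy": 0,"dz": 0,"spin": 0},
    {"dx": 0,"dy": 0,"dz": 0,"spin": 0},
  ],
)

```text
time: 27.15
eef_pos: [510.6, 53.4, 72.2]
tool_rot: [179.9, 0.0, 90.1]
wrist_force: [-0.2, -0.7, 0.1]
gripper_width: 0.571
finger_force: 0.0
```

Request:
step_arm(
  rows=[
    {"dx": 0,"dy": 0,"dz": 0,"spin": 0},
    {"dx": 0,"dy": 0,"dz": 0,"spin": 0},
    {"dx": 0,"dy": 0,"dz": 0,"spin": 0},
    {"dx": 0,"dy": 0,"dz": 0,"spin": 0},
    {"dx": 0,"dy": 0,"dz": 0,"spin": 0},
    {"dx": 0,"dy": 0,"dz": 0,"spin": 0},
    {"dx": 0,"dy": 0,"dz": 0,"spin": 0},
  ],
  claw=10,
  grip_force=20,
)

```text
time: 27.85
eef_pos: [509.9, 53.9, 71.9]
tool_rot: [180.0, -0.0, 90.1]
wrist_force: [-0.6, 0.7, 5.2]
gripper_width: 0.25
finger_force: 20.0
```

Run:
```python
from h import *
o=ctrl.get_obs(); print(o['eef_pos'],o['tool_rot'],o['gripper_width'],o['wrist_force'])
# arc rows: rotate with lever 1.0 rad about pivot, spin -0.1 per row, 10 rows
e=o['eef_pos'][:2]; P=np.array([507.5,-35.5]); psi=np.radians(o['tool_rot'][2]); k=e-P; print(np.hypot(*k),np.degrees(np.arctan2(*k[::-1])))
for i in range(1):
    # constant chord in tool axes after spin
    a=0.1; c,s=np.cos(a),np.sin(a); R=np.array([[c,-s],[s,c]]); d=R@k-k
    ps=psi; print('dx,dy (axes before spin)',d@[np.cos(ps),np.sin(ps)],d@[np.sin(ps),-np.cos(ps)]); ps+=a
    print('dx,dy (after spin)',d@[np.cos(ps),np.sin(ps)],d@[np.sin(ps),-np.cos(ps)])
```

```text
[509.88182009  53.88247809  71.93700252] [ 1.79973559e+02 -1.98870701e-02  9.01234677e+01] 0.2499452469706199 [-0.56861687  0.73238142  5.1566408 ]
89.41420724203267 88.47357162625929
dx,dy (axes before spin) -0.18949963928935548 -8.935686458663362
dx,dy (after spin) 0.7035271788415685 -8.909963642432093
```

Request:
step_arm(
  rows=[
    {"dx": -0.2,"dy": -9,"dz": 0,"spin": -0.1},
    {"dx": -0.2,"dy": -9,"dz": 0,"spin": -0.1},
    {"dx": -0.2,"dy": -9,"dz": 0,"spin": -0.1},
    {"dx": -0.2,"dy": -9,"dz": 0,"spin": -0.1},
    {"dx": 0,"dy": 0,"dz": 0,"spin": 0},
  ],
)

```text
time: 28.35
eef_pos: [474.4, 45.6, 72.0]
tool_rot: [180.0, 0.1, 113.1]
wrist_force: [1.4, -5.5, 1.3]
gripper_width: 0.247
finger_force: 20.0
```

Request:
step_arm(
  rows=[
    {"dx": -0.2,"dy": -9,"dz": 0,"spin": -0.1},
    {"dx": -0.2,"dy": -9,"dz": 0,"spin": -0.1},
    {"dx": -0.2,"dy": -9,"dz": 0,"spin": -0.1},
    {"dx": -0.2,"dy": -9,"dz": 0,"spin": -0.1},
    {"dx": -0.2,"dy": -9,"dz": 0,"spin": -0.1},
    {"dx": 0,"dy": 0,"dz": 0,"spin": 0},
    {"dx": 0,"dy": 0,"dz": 0,"spin": 0},
  ],
)

```text
time: 29.05
eef_pos: [439.2, 21.0, 71.9]
tool_rot: [180.0, 0.1, 141.4]
wrist_force: [1.0, -3.3, 4.1]
gripper_width: 0.248
finger_force: 20.0
```

Run:
```python
from h import *
o=ctrl.get_obs(); e=o['eef_pos'][:2]; P=np.array([507.5,-35.5]); k=e-P; print(e,np.hypot(*k),np.degrees(np.arctan2(*k[::-1])),o['gripper_width'],o['finger_force'],o['wrist_force'])
```

```text
[439.18733829  21.02018708] 88.66313381606284 140.39649539515537 0.2484642820903442 20.000682771205902 [ 1.04429657 -3.34579173  4.13846587]
```

Request:
step_arm(
  rows=[
    {"dx": 0,"dy": 0,"dz": 0,"spin": 0},
    {"dx": 0,"dy": 0,"dz": 0,"spin": 0},
    {"dx": 0,"dy": 0,"dz": 0,"spin": 0},
    {"dx": 0,"dy": 0,"dz": -30,"spin": 0},
    {"dx": 0,"dy": 0,"dz": -30,"spin": 0},
    {"dx": 0,"dy": 0,"dz": -30,"spin": 0},
    {"dx": 0,"dy": 0,"dz": 0,"spin": -0.126},
    {"dx": 0,"dy": 0,"dz": 0,"spin": -0.126},
    {"dx": 0,"dy": 0,"dz": 0,"spin": -0.126},
    {"dx": 0,"dy": 0,"dz": 0,"spin": -0.126},
    {"dx": 0,"dy": 0,"dz": 0,"spin": -0.126},
    {"dx": 0,"dy": 0,"dz": 0,"spin": 0},
  ],
  claw=50,
)

```text
time: 30.25
eef_pos: [438.0, 21.8, 161.4]
tool_rot: [180.0, -0.0, 177.9]
wrist_force: [-0.3, 0.1, 0.1]
gripper_width: 0.569
finger_force: 0.0
```

```bash
python3 -c "
from h import *
print(ctrl.get_obs()['tool_rot']); plan(504,-132,160,177.7)"
```

```text
[ 1.79993029e+02 -4.33171447e-02  1.77890003e+02]
spin 0.003 then dx -72.2 dy -151.0 dz 1.4
```

Request:
step_arm(
  rows=[
    {"dx": -14,"dy": -30,"dz": 0,"spin": 0},
    {"dx": -14,"dy": -30,"dz": 0,"spin": 0},
    {"dx": -14,"dy": -30,"dz": 0,"spin": 0},
    {"dx": -14,"dy": -30,"dz": 0,"spin": 0},
    {"dx": -16,"dy": -31,"dz": 0,"spin": 0},
    {"dx": 0,"dy": 0,"dz": 0,"spin": 0},
    {"dx": 0,"dy": 0,"dz": 0,"spin": 0},
  ],
)

```text
time: 30.95
eef_pos: [504.0, -132.3, 161.1]
tool_rot: [180.0, -0.1, 177.5]
wrist_force: [-0.5, 0.2, -0.9]
gripper_width: 0.57
finger_force: 0.0
```

Run:
```python
from h import *
q,o=shot('wrist'); W,C=pts(q,o); print(o['eef_pos'],o['tool_rot'])
b=blob(W,(504,-132),30,105,118); print('handle',b)
plan(b[1][0],b[1][1],76,177.7)
p,o=shot('scene'); save(p,'s5.png'); C=p['pixels'].astype(int); v,u=np.mgrid[0:420,0:560]
reg=(u>135)&(u<300)&(v>235)&(v<300); ax=np.array([np.sin(np.radians(2.3)),np.cos(np.radians(2.3))])
for n,m in dict(r=(C[...,0]>C[...,1]+60)&(C[...,0]>C[...,2]+60)&reg&(u>215)&(v>262),g=(C[...,1]>C[...,0]+25)&reg).items():
    uv=np.c_[u[m],v[m]]; W=world(p,uv,None,36); print(n,m.sum(),uv.mean(0),W.mean(0).round(1),W.min(0).round(),W.max(0).round(),world(p,uv).mean(0).round(1),W.mean(0)[:2]@ax)
H=cv2.resize(p['pixels'][220:310,120:300],None,fx=4,fy=4)
cv2.imwrite('pics/s5c.png',H[:,:,::-1])
```

```text
[ 504.00521295 -132.26815706  161.11739274] [ 1.79988582e+02 -7.01378294e-02  1.77533889e+02]
handle (np.int64(1547), array([ 502.6, -132.8,  108.6]), array([ 488., -144.,  105.]), array([ 517., -122.,  112.]))
spin -0.001 then dx 1.2 dy -1.5 dz 85.2
r 22 [237.77272727 275.18181818] [749.3 -69.5  36. ] [735. -72.  36.] [765. -67.  36.] [750.8 -68.4  39.4] -39.334622997702766
g 215 [245.35813953 244.15813953] [655.6 -90.3  36. ] [ 615. -199.   36.] [767. -57.  36.] [685.  -73.3  90.7] -63.93918749831539
```

View pics/s5c.png

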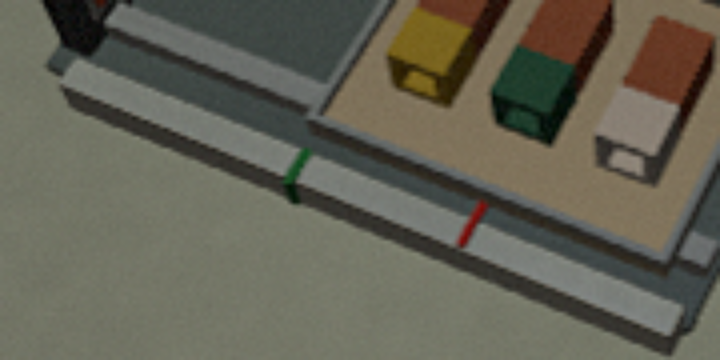

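The crop shows the green mark at (299,172) and the red pointer at (473,225) on the white strip, with the three samples flat. I grip the handle and slide most of the way.

Request:
step_arm(
  rows=[
    {"dx": 1,"dy": -1,"dz": 30,"spin": 0},
    {"dx": 0,"dy": 0,"dz": 30,"spin": 0},
    {"dx": 0,"dy": 0,"dz": 15,"spin": 0},
    {"dx": 0,"dy": 0,"dz": 10,"spin": 0},
    {"dx": 0,"dy": 0,"dz": 0,"spin": 0},
    {"dx": 0,"dy": 0,"dz": 0,"spin": 0},
  ],
)

```text
time: 31.65
eef_pos: [503.7, -132.7, 77.2]
tool_rot: [180.0, 0.0, 177.8]
wrist_force: [-0.0, -0.4, -0.6]
gripper_width: 0.57
finger_force: 0.0
```

Request:
step_arm(
  rows=[
    {"dx": 0,"dy": 0,"dz": 0,"spin": 0},
    {"dx": 0,"dy": 0,"dz": 0,"spin": 0},
    {"dx": 0,"dy": 0,"dz": 0,"spin": 0},
    {"dx": 0,"dy": 0,"dz": 0,"spin": 0},
    {"dx": 0,"dy": 0,"dz": 0,"spin": 0},
    {"dx": 0,"dy": 0,"dz": 0,"spin": 0},
    {"dx": 0,"dy": 0,"dz": 0,"spin": 0},
  ],
  claw=10,
  grip_force=20,
)

```text
time: 32.35
eef_pos: [503.6, -133.0, 77.0]
tool_rot: [180.0, 0.0, 177.8]
wrist_force: [-0.9, 1.7, 6.3]
gripper_width: 0.251
finger_force: 20.0
```

```bash
cat >> h.py <<'E'
def gauge(save_as=None):
    ax=np.array([np.sin(np.radians(2.3)),np.cos(np.radians(2.3))]); out={}
    for cam in ('scene','top'):
        p,o=shot(cam); C=p['pixels'].astype(int); v,u=np.mgrid[0:420,0:560]
        m0=p['z_map']>0; W=np.full((420,560,3),-999.); W[m0]=world(p,np.c_[u[m0],v[m0]],o)
        reg=(W[...,0]>738)&(W[...,0]<772)&(W[...,2]>20)&(W[...,2]<50)&(W[...,1]>-260)&(W[...,1]<0)
        for n,m,z in (('r',(C[...,0]>C[...,1]+40)&(C[...,0]>C[...,2]+40)&reg,40),('g',(C[...,1]>C[...,0]+20)&(C[...,1]>C[...,2]+10)&reg,36)):
            if m.any(): X=world(p,np.c_[u[m],v[m]],o,z); print(cam,n,m.sum(),X.mean(0).round(1),W[m].mean(0).round(1),'s=%.1f'%(X[:,:2].mean(0)@ax))
            else: print(cam,n,'none')
        if save_as: save(p,save_as+cam+'.png')
E
python3 -c "
from h import *
gauge(); o=ctrl.get_obs(); print(o['eef_pos'],o['gripper_width'])"
```

```text
scene r 25 [752.1 -68.9  40. ] [752.8 -68.5  41.4] s=-38.7
scene g 31 [ 755.9 -195.5   36. ] [ 754.8 -196.6   33.3] s=-165.0
top r 25 [752.6 -71.8  40. ] [753.4 -71.9  37.3] s=-41.5
top g 24 [ 750.8 -199.4   36. ] [ 751.4 -199.7   33.9] s=-169.1
[ 503.55276982 -133.01470081   76.98901189] 0.25201372679222905
```

Request:
step_arm(
  rows=[
    {"dx": 0,"dy": -3,"dz": 0,"spin": 0},
    {"dx": 0,"dy": -6,"dz": 0,"spin": 0},
    {"dx": 0,"dy": -8,"dz": 0,"spin": 0},
    {"dx": 0,"dy": -8,"dz": 0,"spin": 0},
    {"dx": 0,"dy": -8,"dz": 0,"spin": 0},
    {"dx": 0,"dy": -8,"dz": 0,"spin": 0},
    {"dx": 0,"dy": -8,"dz": 0,"spin": 0},
    {"dx": 0,"dy": -8,"dz": 0,"spin": 0},
    {"dx": 0,"dy": -8,"dz": 0,"spin": 0},
    {"dx": 0,"dy": -8,"dz": 0,"spin": 0},
    {"dx": 0,"dy": -8,"dz": 0,"spin": 0},
    {"dx": 0,"dy": -8,"dz": 0,"spin": 0},
    {"dx": 0,"dy": -8,"dz": 0,"spin": 0},
    {"dx": 0,"dy": -8,"dz": 0,"spin": 0},
    {"dx": 0,"dy": -8,"dz": 0,"spin": 0},
    {"dx": 0,"dy": -5,"dz": 0,"spin": 0},
    {"dx": 0,"dy": -2,"dz": 0,"spin": 0},
    {"dx": 0,"dy": 0,"dz": 0,"spin": 0},
    {"dx": 0,"dy": 0,"dz": 0,"spin": 0},
  ],
)

```text
time: 34.35
eef_pos: [498.2, -253.3, 77.0]
tool_rot: [180.0, -0.0, 177.7]
wrist_force: [-3.0, 0.4, 7.4]
gripper_width: 0.248
finger_force: 20.0
```

```bash
python3 -c "
from h import *
gauge('g1'); o=ctrl.get_obs(); print(o['eef_pos'],o['gripper_width'],o['wrist_force'])"
```

```text
scene r 20 [ 751.  -189.5   40. ] [ 751.5 -189.    41.2] s=-159.2
scene g 22 [ 757.4 -196.7   36. ] [ 756.8 -197.3   34.5] s=-166.2
top r 16 [ 749.3 -191.2   40. ] [ 749.3 -191.2   40. ] s=-161.0
top g 17 [ 751.3 -200.8   36. ] [ 751.5 -200.9   35.2] s=-170.5
[ 498.19665075 -253.32877566   77.02175761] 0.25160788148357544 [-1.68244129  1.68725887  7.28514941]
```

Request:
step_arm(
  rows=[
    {"dx": 0,"dy": -2,"dz": 0,"spin": 0},
    {"dx": 0,"dy": -3,"dz": 0,"spin": 0},
    {"dx": 0,"dy": -2,"dz": 0,"spin": 0},
    {"dx": 0,"dy": 0,"dz": 0,"spin": 0},
    {"dx": 0,"dy": 0,"dz": 0,"spin": 0},
    {"dx": 0,"dy": 0,"dz": 0,"spin": 0},
    {"dx": 0,"dy": 0,"dz": 0,"spin": 0},
  ],
)

```text
time: 35.15
eef_pos: [497.9, -260.0, 77.0]
tool_rot: [180.0, -0.0, 177.8]
wrist_force: [-3.2, 2.0, 7.1]
gripper_width: 0.246
finger_force: 20.0
```

```bash
python3 -c "
from h import *
gauge('g2'); o=ctrl.get_obs(); print(o['eef_pos'],o['gripper_width'],o['wrist_force'])
im=cv2.imread('pics/g2scene.png')[225:315,120:300]; a=cv2.resize(im,None,fx=4,fy=4,interpolation=2)
cv2.imwrite('pics/g2c.png',a)"
```

```text
scene r 21 [ 751.1 -196.4   40. ] [ 751.5 -196.    40.9] s=-166.1
scene g 12 [ 760.1 -193.5   36. ] [ 759.  -194.6   33.4] s=-162.9
top r 23 [ 749.6 -199.    40. ] [ 750.  -199.2   38.7] s=-168.8
top g 1 [ 764.8 -197.1   36. ] [ 765.4 -197.4   33.9] s=-166.2
[ 497.90641992 -259.94599584   77.0048137 ] 0.25095635109798875 [-3.2805347   2.37388754  7.4465116 ]
```

View pics/g2c.png

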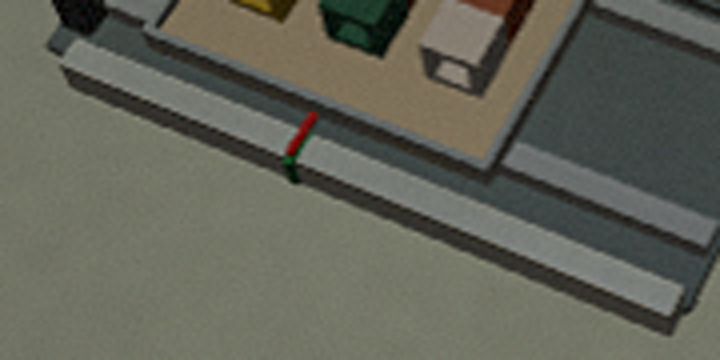

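The red pointer now lies over the green line at (300,140) in the crop. I let go of the handle and go to the knob.

Request:
step_arm(
  rows=[
    {"dx": 0,"dy": 0,"dz": 0,"spin": 0},
    {"dx": 0,"dy": 0,"dz": 0,"spin": 0},
    {"dx": 0,"dy": 0,"dz": 0,"spin": 0},
    {"dx": 0,"dy": 0,"dz": -30,"spin": 0},
    {"dx": 0,"dy": 0,"dz": -30,"spin": 0},
    {"dx": 0,"dy": 0,"dz": -30,"spin": 0},
    {"dx": 13,"dy": 30,"dz": 0,"spin": 0},
    {"dx": 13,"dy": 30,"dz": 0,"spin": 0},
    {"dx": 13,"dy": 30,"dz": 0,"spin": 0},
    {"dx": 12,"dy": 30,"dz": 0,"spin": 0},
    {"dx": 12,"dy": 30,"dz": 0,"spin": 0},
    {"dx": 0,"dy": 0,"dz": 0,"spin": 0.126},
    {"dx": 0,"dy": 0,"dz": 0,"spin": 0.126},
    {"dx": 0,"dy": 0,"dz": 0,"spin": 0.126},
    {"dx": 0,"dy": 0,"dz": 0,"spin": 0.126},
    {"dx": 0,"dy": 0,"dz": 0,"spin": 0.126},
    {"dx": 0,"dy": 0,"dz": 0,"spin": 0},
    {"dx": 0,"dy": 0,"dz": 0,"spin": 0},
  ],
  claw=50,
)

```text
time: 37.05
eef_pos: [441.2, -107.7, 166.6]
tool_rot: [-180.0, -0.0, 141.9]
wrist_force: [-0.4, -0.2, -0.2]
gripper_width: 0.572
finger_force: 0.0
```

Run:
```python
from h import *
q,o=shot('wrist'); W,C=pts(q,o); print(o['eef_pos'],o['tool_rot'],o['qpos'].round())
b=blob(W,(434,-106),24,97,112); print('knob',b)
s=(C[:,0]>C[:,2]+80)&(C[:,0]>C[:,1]+50)&(W[:,2]>97)&(W[:,2]<110)&(W[:,0]<480); print(s.sum(), W[s].mean(0) if s.any() else 0)
plan(b[1][0],b[1][1],72,142)
```

```text
[ 441.24901187 -107.7010876   166.5712544 ] [-1.79993277e+02 -2.04258019e-04  1.41901792e+02] [-10.  10.  20. 119.  -4.  51.  64.]
knob (np.int64(886), array([ 433.3, -106. ,  101.3]), array([ 423., -117.,   97.]), array([444., -96., 106.]))
862 [ 432.60772778 -105.29308793  103.54268556]
spin -0.002 then dx 7.3 dy -3.5 dz 94.6
```

Request:
step_arm(
  rows=[
    {"dx": 7.5,"dy": -4,"dz": 0,"spin": 0},
    {"dx": 0,"dy": 0,"dz": 30,"spin": 0},
    {"dx": 0,"dy": 0,"dz": 30,"spin": 0},
    {"dx": 0,"dy": 0,"dz": 20,"spin": 0},
    {"dx": 0,"dy": 0,"dz": 13,"spin": 0},
    {"dx": 0,"dy": 0,"dz": 0,"spin": 0},
    {"dx": 0,"dy": 0,"dz": 0,"spin": 0},
  ],
)

```text
time: 37.8
eef_pos: [432.6, -106.3, 73.9]
tool_rot: [-180.0, -0.0, 141.7]
wrist_force: [-0.0, 0.4, 0.6]
gripper_width: 0.574
finger_force: 0.0
```

Request:
step_arm(
  rows=[
    {"dx": 0,"dy": 0,"dz": 0,"spin": 0},
    {"dx": 0,"dy": 0,"dz": 0,"spin": 0},
    {"dx": 0,"dy": 0,"dz": 0,"spin": 0},
    {"dx": 0,"dy": 0,"dz": 0,"spin": 0},
    {"dx": 0,"dy": 0,"dz": 0,"spin": 0},
    {"dx": 0,"dy": 0,"dz": 0,"spin": 0},
    {"dx": 0,"dy": 0,"dz": 0,"spin": 0},
  ],
  claw=10,
  grip_force=20,
)

```text
time: 38.5
eef_pos: [433.1, -106.2, 73.9]
tool_rot: [180.0, 0.0, 141.7]
wrist_force: [-1.0, 0.1, 5.0]
gripper_width: 0.246
finger_force: 20.0
```

Run:
```python
from h import *
o=ctrl.get_obs(); print(o['eef_pos'],o['tool_rot'],o['gripper_width'],o['wrist_force'])
e=o['eef_pos'][:2]; P=np.array([502.5,-162.5]); k=e-P; print(np.hypot(*k),np.degrees(np.arctan2(*k[::-1])))
a=-0.1; psi=np.radians(o['tool_rot'][2]); c,s=np.cos(a),np.sin(a); d=np.array([[c,-s],[s,c]])@k-k
print(d@[np.cos(psi),np.sin(psi)],d@[np.sin(psi),-np.cos(psi)])
```

```text
[ 433.14701463 -106.18006897   73.89749204] [1.79976640e+02 1.71219373e-02 1.41686498e+02] 0.24589531744764667 [-1.0433969   0.08273391  5.02369402]
89.34075895702092 140.9207593909384
-0.5654901956160842 8.91243178691222
```

Request:
step_arm(
  rows=[
    {"dx": -0.5,"dy": 8.9,"dz": 0,"spin": 0.1},
    {"dx": -0.5,"dy": 8.9,"dz": 0,"spin": 0.1},
    {"dx": -0.5,"dy": 8.9,"dz": 0,"spin": 0.1},
    {"dx": -0.5,"dy": 8.9,"dz": 0,"spin": 0.1},
    {"dx": -0.5,"dy": 8.9,"dz": 0,"spin": 0.1},
    {"dx": 0,"dy": 0,"dz": 0,"spin": 0},
  ],
)

```text
time: 39.1
eef_pos: [469.8, -79.7, 73.9]
tool_rot: [179.9, 0.1, 113.0]
wrist_force: [1.9, -1.2, 5.5]
gripper_width: 0.247
finger_force: 20.0
```

Request:
step_arm(
  rows=[
    {"dx": -0.5,"dy": 8.9,"dz": 0,"spin": 0.1},
    {"dx": -0.5,"dy": 8.9,"dz": 0,"spin": 0.1},
    {"dx": -0.5,"dy": 8.9,"dz": 0,"spin": 0.1},
    {"dx": -0.5,"dy": 8.9,"dz": 0,"spin": 0.1},
    {"dx": 0,"dy": 0,"dz": 0,"spin": 0},
    {"dx": 0,"dy": 0,"dz": 0,"spin": 0},
  ],
)

```text
time: 39.7
eef_pos: [503.0, -70.3, 73.9]
tool_rot: [-180.0, -0.2, 90.4]
wrist_force: [1.0, 7.4, 8.0]
gripper_width: 0.244
finger_force: 20.0
```

```bash
python3 -c "
from h import *
gauge(); o=ctrl.get_obs(); print(o['eef_pos'],o['wrist_force']); plan(504.8,-73,72,88)"
```

```text
scene r 20 [ 750.1 -191.6   40. ] [ 751.1 -190.7   42.2] s=-161.3
scene g 16 [ 760.2 -196.3   36. ] [ 759.5 -197.    34.2] s=-165.6
top r 15 [ 750.  -194.3   40. ] [ 750.1 -194.4   39.4] s=-164.0
top g 16 [ 752.1 -200.9   36. ] [ 752.6 -201.2   34. ] s=-170.5
[502.87908021 -70.33061121  73.95116867] [-1.15795454  7.97804548  7.26494562]
spin 0.042 then dx -2.6 dy 2.0 dz 2.0
```

The carriage crept about 4 mm while I set the lever. I'll swing the lever back, shift 4 mm towards the heater and set it again.

Request:
step_arm(
  rows=[
    {"dx": -0.4,"dy": -8.9,"dz": 0,"spin": -0.1},
    {"dx": -0.4,"dy": -8.9,"dz": 0,"spin": -0.1},
    {"dx": -0.4,"dy": -8.9,"dz": 0,"spin": -0.1},
    {"dx": -0.4,"dy": -8.9,"dz": 0,"spin": -0.1},
    {"dx": -0.4,"dy": -8.9,"dz": 0,"spin": -0.1},
    {"dx": -0.4,"dy": -8.9,"dz": 0,"spin": -0.1},
    {"dx": -0.4,"dy": -8.9,"dz": 0,"spin": -0.1},
    {"dx": 0,"dy": 0,"dz": 0,"spin": 0},
    {"dx": -1.5,"dy": -1.3,"dz": 0,"spin": 0},
    {"dx": -1.5,"dy": -1.3,"dz": 0,"spin": 0},
    {"dx": 0,"dy": 0,"dz": 0,"spin": 0},
    {"dx": 0,"dy": 0,"dz": 0,"spin": 0},
  ],
)

```text
time: 41.0
eef_pos: [444.8, -96.4, 73.8]
tool_rot: [-180.0, -0.1, 130.2]
wrist_force: [-3.8, 2.2, 10.6]
gripper_width: 0.247
finger_force: 20.0
```

```bash
python3 -c "
from h import *
gauge(); o=ctrl.get_obs(); print(o['eef_pos'],o['tool_rot'],o['wrist_force'])"
```

```text
scene r 21 [ 749.8 -197.5   40. ] [ 750.1 -197.2   40.8] s=-167.3
scene g 16 [ 757.4 -194.1   36. ] [ 756.9 -194.4   35. ] s=-163.5
top r 17 [ 748.5 -200.3   40. ] [ 748.8 -200.4   38.9] s=-170.1
top g 2 [ 760.  -195.3   36. ] [ 761.2 -195.9   31.8] s=-164.7
[444.78715624 -96.36265658  73.77315005] [-1.79987802e+02 -1.24445362e-01  1.30171842e+02] [-3.53080492  2.57801055 10.98169481]
```

Request:
step_arm(
  rows=[
    {"dx": -0.7,"dy": 8.9,"dz": 0,"spin": 0.1},
    {"dx": -0.7,"dy": 8.9,"dz": 0,"spin": 0.1},
    {"dx": -0.7,"dy": 8.9,"dz": 0,"spin": 0.1},
    {"dx": -0.7,"dy": 8.9,"dz": 0,"spin": 0.1},
    {"dx": -0.7,"dy": 8.9,"dz": 0,"spin": 0.1},
    {"dx": -0.7,"dy": 8.9,"dz": 0,"spin": 0.1},
    {"dx": -0.7,"dy": 8.9,"dz": 0,"spin": 0.1},
    {"dx": 0,"dy": 3,"dz": 0,"spin": 0.03},
    {"dx": 0,"dy": 0,"dz": 0,"spin": 0},
    {"dx": 0,"dy": 0,"dz": 0,"spin": 0},
  ],
)

```text
time: 42.1
eef_pos: [505.7, -74.6, 73.8]
tool_rot: [-179.8, -0.2, 88.4]
wrist_force: [-4.3, 8.6, 13.4]
gripper_width: 0.242
finger_force: 20.0
```

```bash
python3 -c "
from h import *
gauge(); o=ctrl.get_obs(); print(o['eef_pos'],o['tool_rot'],o['wrist_force'])"
```

```text
scene r 21 [ 751.4 -195.8   40. ] [ 751.6 -195.6   40.4] s=-165.5
scene g 12 [ 759.6 -193.6   36. ] [ 758.7 -194.4   34. ] s=-162.9
top r 16 [ 749.2 -197.5   40. ] [ 749.  -197.4   40.7] s=-167.2
top g 1 [ 764.8 -197.1   36. ] [ 766.4 -197.9   30.4] s=-166.2
[505.72855296 -74.66003279  73.7863421 ] [-179.8539755    -0.23210337   88.4382985 ] [-5.05537449  8.89008514 13.2873453 ]
```

Request:
step_arm(
  rows=[
    {"dx": 0,"dy": 0,"dz": 0,"spin": 0},
    {"dx": 0,"dy": 0,"dz": 0,"spin": 0},
    {"dx": 0,"dy": 0,"dz": 0,"spin": 0},
    {"dx": 0,"dy": 0,"dz": -30,"spin": 0},
    {"dx": 0,"dy": 0,"dz": -30,"spin": 0},
    {"dx": 0,"dy": 0,"dz": -30,"spin": 0},
    {"dx": 0,"dy": 0,"dz": -10,"spin": 0},
    {"dx": 0,"dy": 0,"dz": 0,"spin": 0},
  ],
  claw=50,
)

```text
time: 43.0
eef_pos: [507.2, -78.1, 174.6]
tool_rot: [179.9, -0.0, 88.4]
wrist_force: [-0.3, 1.0, 0.8]
gripper_width: 0.572
finger_force: 0.0
```

Run:
```python
from h import *
o=ctrl.get_obs(); print(o['eef_pos'])
q,o=shot('wrist'); W,C=pts(q,o); print('knob',blob(W,(505,-74),20,97,112)); save(q,'w6.png')
plan(398,-318,140,88.4)
```

```text
[507.19023223 -78.12626612 174.57852912]
knob (np.int64(826), array([506. , -74.2, 101.8]), array([495., -85.,  97.]), array([517., -63., 107.]))
spin 0.000 then dx -243.1 dy -101.7 dz 33.4
```

Request:
step_arm(
  rows=[
    {"dx": -24,"dy": -10,"dz": 0,"spin": 0},
    {"dx": -24,"dy": -10,"dz": 0,"spin": 0},
    {"dx": -24,"dy": -10,"dz": 0,"spin": 0},
    {"dx": -24,"dy": -10,"dz": 0,"spin": 0},
    {"dx": -24,"dy": -10,"dz": 0,"spin": 0},
    {"dx": -24,"dy": -10,"dz": 0,"spin": 0},
    {"dx": -24,"dy": -10,"dz": 0,"spin": 0},
    {"dx": -24,"dy": -10,"dz": 0,"spin": 0},
    {"dx": -24,"dy": -10,"dz": 0,"spin": 0},
    {"dx": -27,"dy": -12,"dz": 0,"spin": 0},
    {"dx": 0,"dy": 0,"dz": 30,"spin": 0},
    {"dx": 0,"dy": 0,"dz": 0,"spin": 0},
    {"dx": 0,"dy": 0,"dz": 0,"spin": 0},
  ],
  claw=0,
  grip_force=10,
)

```text
time: 44.35
eef_pos: [396.8, -317.3, 142.4]
tool_rot: [-179.8, -0.1, 88.4]
wrist_force: [0.1, -0.3, -0.3]
gripper_width: 0.004
finger_force: 0.0
```

Run:
```python
from h import *
q,o=shot('wrist'); W,C=pts(q,o); save(q,'w7.png'); print(o['eef_pos'],o['gripper_width'],o['wrist_force'])
s=(C[:,1]>C[:,0]+30)&(C[:,1]>C[:,2]+20)&(W[:,2]>38)&(W[:,2]<56)&(np.hypot(W[:,0]-398,W[:,1]+318)<45)
P=W[s]; print(s.sum(),P.min(0),P.max(0),np.median(P[:,2]),((P.min(0)+P.max(0))/2))
for t in ['key_green']: print([(x['centre'],x['conf']) for x in ctrl.pinpoint(q,t)])
c=(P.min(0)+P.max(0))/2; plan(c[0],c[1],50,88.4)
```

```text
[ 396.76810642 -317.32009021  142.43553296] 0.0038477483181538936 [ 0.07715154 -0.28043922 -0.34357839]
3445 [ 372.46808995 -345.53933231   39.39317298] [ 421.51329716 -294.61529887   48.23042997] 45.96530669942928 [ 396.99069355 -320.07731559   43.81180147]
[([398.3, -321.3, 40.0], 0.62)]
spin 0.001 then dx -2.4 dy -0.9 dz 93.8
```

View pics/w7.png

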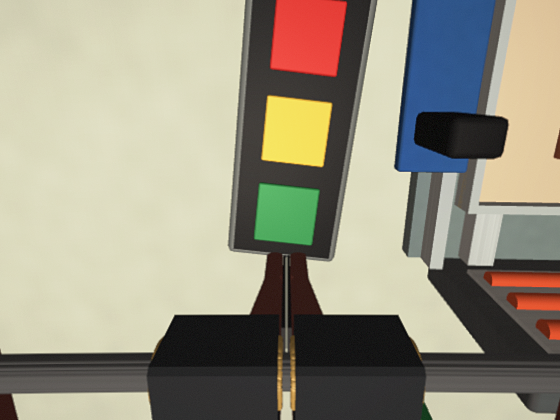

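The wrist view shows the green key at (287,213), below the closed fingertips at (287,258), with the yellow key well clear at (297,131). I descend to just above it.

Request:
step_arm(
  rows=[
    {"dx": -2,"dy": -1,"dz": 30,"spin": 0},
    {"dx": 0,"dy": 0,"dz": 30,"spin": 0},
    {"dx": 0,"dy": 0,"dz": 20,"spin": 0},
    {"dx": 0,"dy": 0,"dz": 9,"spin": 0},
    {"dx": 0,"dy": 0,"dz": 0,"spin": 0},
    {"dx": 0,"dy": 0,"dz": 0,"spin": 0},
    {"dx": 0,"dy": 0,"dz": 0,"spin": 0},
  ],
)

```text
time: 45.15
eef_pos: [397.4, -320.5, 55.8]
tool_rot: [179.9, 0.0, 88.4]
wrist_force: [0.1, 0.1, -0.1]
gripper_width: 0.006
finger_force: 0.0
```

Request:
step_arm(
  rows=[
    {"dx": 0,"dy": 0,"dz": 1,"spin": 0},
    {"dx": 0,"dy": 0,"dz": 1,"spin": 0},
    {"dx": 0,"dy": 0,"dz": 0,"spin": 0},
    {"dx": 0,"dy": 0,"dz": 0,"spin": 0},
  ],
)

```text
time: 45.55
eef_pos: [396.6, -320.1, 52.7]
tool_rot: [180.0, -0.0, 88.4]
wrist_force: [-0.5, 0.2, 0.1]
gripper_width: 0.005
finger_force: 0.0
```

Request:
step_arm(
  rows=[
    {"dx": 0,"dy": 0,"dz": 1.5,"spin": 0},
    {"dx": 0,"dy": 0,"dz": 1.5,"spin": 0},
    {"dx": 0,"dy": 0,"dz": 1.5,"spin": 0},
    {"dx": 0,"dy": 0,"dz": 0,"spin": 0},
    {"dx": 0,"dy": 0,"dz": 0,"spin": 0},
  ],
)

```text
time: 46.05
eef_pos: [396.5, -320.1, 48.0]
tool_rot: [-180.0, -0.0, 88.4]
wrist_force: [-0.2, -0.1, -0.5]
gripper_width: 0.005
finger_force: 0.0
```

Request:
step_arm(
  rows=[
    {"dx": 0,"dy": 0,"dz": 1,"spin": 0},
    {"dx": 0,"dy": 0,"dz": 1,"spin": 0},
    {"dx": 0,"dy": 0,"dz": 0,"spin": 0},
    {"dx": 0,"dy": 0,"dz": 0,"spin": 0},
  ],
)

```text
time: 46.45
eef_pos: [396.7, -320.1, 46.2]
tool_rot: [180.0, -0.0, 88.4]
wrist_force: [0.5, 0.1, 0.2]
gripper_width: 0.005
finger_force: 0.3
```

Request:
step_arm(
  rows=[
    {"dx": 0,"dy": 0,"dz": 1,"spin": 0},
    {"dx": 0,"dy": 0,"dz": 0.5,"spin": 0},
    {"dx": 0,"dy": 0,"dz": 0,"spin": 0},
    {"dx": 0,"dy": 0,"dz": 0,"spin": 0},
  ],
)

```text
time: 46.85
eef_pos: [396.7, -320.1, 44.9]
tool_rot: [180.0, -0.0, 88.4]
wrist_force: [-0.2, 0.5, 5.3]
gripper_width: 0.003
finger_force: 2.8
```

Request:
step_arm(
  rows=[
    {"dx": 0,"dy": 0,"dz": 0.5,"spin": 0},
    {"dx": 0,"dy": 0,"dz": 0,"spin": 0},
    {"dx": 0,"dy": 0,"dz": 0,"spin": 0},
    {"dx": 0,"dy": 0,"dz": 0,"spin": 0},
  ],
)

```text
time: 47.25
eef_pos: [396.7, -320.1, 44.8]
tool_rot: [180.0, -0.0, 88.4]
wrist_force: [-2.0, 3.2, 10.7]
gripper_width: 0.009
finger_force: 5.9
```

Request:
step_arm(
  rows=[
    {"dx": 0,"dy": 0,"dz": 0.4,"spin": 0},
    {"dx": 0,"dy": 0,"dz": 0,"spin": 0},
    {"dx": 0,"dy": 0,"dz": 0,"spin": 0},
    {"dx": 0,"dy": 0,"dz": 0,"spin": 0},
    {"dx": 0,"dy": 0,"dz": 0,"spin": 0},
    {"dx": 0,"dy": 0,"dz": 0,"spin": 0},
  ],
)

```text
time: 47.85
eef_pos: [396.7, -320.2, 44.8]
tool_rot: [179.9, -0.0, 88.4]
wrist_force: [-3.7, 3.2, 16.6]
gripper_width: 0.009
finger_force: 8.3
```

Request:
step_arm(
  rows=[
    {"dx": 0,"dy": 0,"dz": -10,"spin": 0},
    {"dx": 0,"dy": 0,"dz": -30,"spin": 0},
    {"dx": 0,"dy": 0,"dz": -40,"spin": 0},
    {"dx": 0,"dy": 0,"dz": -40,"spin": 0},
    {"dx": 0,"dy": 0,"dz": -40,"spin": 0},
    {"dx": 0,"dy": 0,"dz": 0,"spin": 0},
    {"dx": 0,"dy": 0,"dz": 0,"spin": 0},
  ],
)

```text
time: 48.55
eef_pos: [397.0, -320.0, 204.4]
tool_rot: [179.9, 0.0, 88.4]
wrist_force: [0.3, 1.0, -0.6]
gripper_width: 0.006
finger_force: 0.0
```

Run:
```python
from h import *
gauge('f'); p,o=shot('top'); W,C=pts(p,o)
print(o['wrist_force'],'knob',blob(W,(505,-74),22,92,112))
im=cv2.imread('pics/fscene.png'); cv2.imwrite('pics/fc.png',cv2.resize(im[130:310,110:340],None,fx=3,fy=3))
```

```text
scene r 22 [ 749.7 -195.7   40. ] [ 750.  -195.3   40.8] s=-165.4
scene g 13 [ 762.3 -194.1   36. ] [ 761.  -195.3   33.1] s=-163.3
top r 15 [ 749.9 -197.6   40. ] [ 750.3 -197.8   38.8] s=-167.3
top g 1 [ 764.8 -197.1   36. ] [ 765.5 -197.5   33.4] s=-166.2
[-0.88948001  0.0690951   0.36901045] knob (np.int64(46), array([501.9, -78.2, 100.1]), array([492., -88.,  93.]), array([512., -68., 108.]))
```

View pics/fc.png

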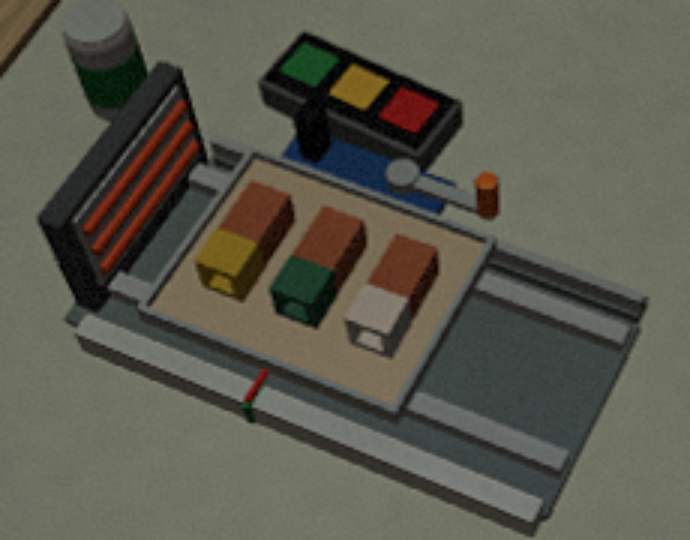

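The pointer is on the mark at (256,388), the lever is parallel to the rail at (450,188), and all three samples lie flat. The robot is clear of everything.

```bash
python3 -c "
from h import *
print(ctrl.finish_job())"
```

```text
the job is handed in; nothing more can be done
None
```

I handed the job in; it returned no verdict. All three samples present (green, yellow and white; there was no blue one) are flat in the tray, the carriage is clamped with its pointer within about 2 mm of the mark, and the green key was held at up to about 17 N.

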